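Nest channel offcuts into a bundle

ROBOT

A 6-joint arm with a two-finger parallel gripper is mounted at the origin on the work surface. World frame = base frame: x ahead of the robot, y to its left, z up, the work surface at z = 0. Lengths are in mm, angles in rad, forces in N, time in s.
With the tool pointing down it reaches from about 350 to 975 mm from the base axis. Payload 7.1 kg.
Tool frame: the origin (TCP) lies at the very end of the fingers, on their centre line; the grasp point (between the pads) lies tcp_to_grasp behind it (tcp_to_grasp is the distance from the TCP to the grasp point, in mm); z points along the fingers, x is the direction in which the jaws open and shut, and the axes are right-handed (so a half turn about z gives the same grasp; the last joint's range is limited). The gripper opens to 88 mm and grips with 3 to 60 N. Pads are 20 mm wide; open, the fingers measure 115 mm over their backs; the gripper's body (75 mm by 178 mm) begins 61 mm behind the grasp point.
Start: joints at [-1.229, 0.423, 1.63, -0, 1.089, -0.019], TCP at [220.656, -584.736, 222.675] pointing down, gripper open.
Joint ranges: [-3, 3], [-0.9, 2.11], [0.09, 2.58], [-1.31, 4.45], [0.11, 2.69], [-2.54, 2.54]. Speed limits (rad/s): [2.39, 2.39, 3.01, 3.14, 3.14, 3.14].

INTERFACE

Orientations are given as a rotation vector (axis times angle).
In Python, from workcell import get_obs, get_image, close_job, recognise, mark_of, tcp_to_grasp gives the robot as it stands. The module is installed in compiled form; this text tells all that it offers.
- The arm moves only by the tool move_arm, never from a script. Its argument "motion" is a list of rows, each a list of 7 numbers: the shift along the world's x, y, z in mm, then the turn, a rotation vector about the world's x, y, z in rad, then the finger opening in mm, from 0 to 87.8. A call has 1 to 5 rows; each row is the pose to reach, as a shift and turn from the pose commanded when the call began; what a row does not reach only later rows make up. A row lasts 1/12 s, in which the tool goes at most 41.7 mm and 7.16 degrees, less where a joint would pass 70% of its speed; a pose out of reach is approached as far as the arm can. A call with a gripper value outside its range is refused whole. The fingers move at their own pace and stop on an object; the grip force is fixed at half the most. Time passes only in rows, so rows that repeat a pose let the fingers close. It gives the time, the measured TCP pose, the force and the opening at its end, in the units of the state.
- get_obs(): the state, without advancing time (a new reading comes with each control period).
- get_image(name): name is "side" or "top" or "wrist"; returns a dict with "color" (420x560x3 uint8, red, green, blue), "mtx" (3x3 intrinsics, pixels), "k1" (the pictures are not rectified: a ray, as slopes to the right and down, at radius r is drawn at 1 + k1 r^2 times it, then the intrinsics apply), "camera_from_world" (4x4, takes a point from world to camera coordinates). Camera axes: x right, y up, looking along -z (the intrinsics and any distortion apply to the point x, -y, -z); pixel columns grow to the right and rows downward; lengths in mm; the calibration is good to about 2 mm. A picture is of the moment at which its call begins. There is no depth.
- close_job(): hands the job in, once; it reports no verdict.
Trained networks look in a picture, given as the dict that the camera call returned (one of the last four; its "shot" number tells which), for a name from the list of things; names that differ only in an ending like _2 or _b are one class to them, and where a whole thing is asked for, a point or a joint stands for the part that bears it (a point fixed in the world has none). Each returns a list of dicts, best first, with "p" (0 to 1); they miss things now and then, are a little off and sometimes report something else, mostly with a low value. They report only what shows in the picture. A call takes as long as a camera call. They do not tell look-alikes from the thing itself.
- recognise(picture, label): "bbox" ([centre column, centre row, width, height] in pixels, round what is visible of it).
- mark_of(picture, label): "location" ([row, column] in pixels: a listed point, or the origin of a listed thing).
The state is a dict: "t": time; "qpos": joint angles; "qvel": joint speeds; "joint_torque": joint torques, N m; "ee_pos": TCP position; "orientation": TCP orientation; "ft_force": force on the tool from outside, world axes, zero at the start; "moment": the same for the moment, N m; "width": finger opening in mm.
Only numpy, scipy, OpenCV 4.12 (cv2) and the standard library are available. Lean on these libraries where they do the work, as an engineer would, in place of code of your own. Each camera call takes 0.05 s, during which the arm holds its last target. There are 200 camera calls.

TASK

Make up the bundle of steel channel in the wooden cradle. First lay the other long wide channel open side up in the empty bay, alongside the centre bar and up to the end stop like the one already there; then turn the short wide channel over and set it open side down across the two, square, centred along their length, with one flange down inside each so that they interlock and it is fully home. Leave the channel that is already in the cradle in its place, and do not disturb the other things on the bench.

Things in the scene. Friction and masses are not known exactly. Their poses are not given: they have to be found in the camera images.
- cradle: Fixed plywood cradle, base 160 (x) by 180 (y) by 6 mm, z up. Origin: centre of its underside. A bar 36 mm wide runs along x at y = 0, its top 11 mm above the bench. The +y bay holds a channel, the -y bay is empty. An end stop crosses the +x end: inner face at x = +72 mm, top 28 mm above the bench. Bays are open on the outside and at -x.
- laid_channel: Steel U channel, 60 mm wide, 35 mm high, all walls 3 mm (mouth 54 mm wide, 32 deep). Origin: centre of the web's outer face; x along the length, y across, z out of the mouth. 140 mm long, 0.4 kg, loose. Already lies open side up in the cradle's +y bay, within 4 mm of the centre bar and 6 mm of the end stop.
- long_channel: Steel U channel, 60 mm wide, 35 mm high, all walls 3 mm (mouth 54 mm wide, 32 deep). Origin: centre of the web's outer face; x along the length, y across, z out of the mouth. 140 mm long, 0.4 kg give or take 30%, loose. Lies on the bench open side up (origin at bench height).
- short_channel: Steel U channel, 60 mm wide, 35 mm high, all walls 3 mm (mouth 54 mm wide, 32 deep). Origin: centre of the web's outer face; x along the length, y across, z out of the mouth. 110 mm long, 0.32 kg +-30%, loose. Starts open side up on the bench; can stand on an end. Nested home open side down, its origin is 44 mm above the bench: flange edges on the lower webs, web on the lower flange edges.
- narrow_channel: Bystander: a smaller steel U channel, 120 mm long (x), 38 mm wide, 20 mm high, open side up, loose on the bench. Origin: centre of its underside.
- screwdriver: Bystander: screwdriver with a black handle, 180 mm long along its x, about 30 mm thick, lying loose. Origin: middle, underside.
- junction_box: Bystander: grey plastic junction box, 64 by 64 mm, 36 mm high, loose. Origin: centre of its underside.
- meter: Bystander: black hand-held test meter lying flat, 150 (x) by 75 mm, 38 mm high, loose. Origin: centre of its underside.
- wrench: Bystander: open-ended wrench, 150 mm long along its x, lying flat, loose. Origin: middle, underside.
- parts_bin: Bystander: blue open plastic bin, 90 by 110 mm, 45 mm high, loose. Origin: centre of its underside.
- fixing_plate: Bystander: aluminium fixing plate 60 by 40 by 6 mm, loose. Origin: centre of its underside.
- screw_jar: Bystander: closed clear jar, 60 mm across, 80 mm high, loose. Origin: centre of its underside.
Mind the look-alikes: they are no part of the job. Of the things shaped like the cradle, the plywood one is meant.

How it is judged:
By the outcome, as a careful person would: the job done as asked, in the order asked, and still so for the second after the job is handed in, with the robot touching nothing.
It also fails if it takes over 72 s, if anything falls off the work surface, if the arm or the gripper's body presses on something with over 40 N, if the wrist force passes 120 N, or if a joint passes its speed limit or range.

## Working session

There is one attempt and no reset: what is moved stays moved. The work goes in short steps, Python scripts to look and compute and a tool call to move; the robot and the scene stay as the last step left them, time stands still between calls to the robot, and variables do not carry over. Pictures are saved under pics/ and viewed, about 8 in all and at most 12, crops included, and the job is handed in when it is done.

Besides the shell and the picture viewer there is one more tool, called after "Request:" as name(argument=value, ...), one argument or row to a line, values as JSON. move_arm: Moves the arm, as the interface text tells. Its arguments: {"type":"object","properties":{"motion":{"type":"array"}},"required":["motion"]}

```bash
mkdir -p pics; cat > h.py <<'E'
import numpy as np, cv2
from workcell import *
from scipy.spatial.transform import Rotation as R
def save(p,n,crop=None,scale=1):
    c=p["color"][:,:,::-1]
    if crop: r0,r1,c0,c1=crop; c=c[r0:r1,c0:c1]
    cv2.imwrite("pics/"+n,cv2.resize(c,None,fx=scale,fy=scale,interpolation=cv2.INTER_CUBIC))
def ray(p,col,row):
    K=p["mtx"];k=p["k1"]
    d=np.array([(col-K[0,2])/K[0,0],(row-K[1,2])/K[1,1]]);u=d.copy()
    for _ in range(30): u=d/(1+k*(u@u))
    T=np.array(p["camera_from_world"]);Rm=T[:3,:3];o=-Rm.T@T[:3,3]
    return o,Rm.T@np.array([u[0],-u[1],-1])
def at(p,col,row,z):
    o,d=ray(p,col,row);return o+d*(z-o[2])/d[2]
def proj(p,X):
    T=np.array(p["camera_from_world"]);c=T[:3,:3]@np.asarray(X,float)+T[:3,3]
    u=np.array([c[0],-c[1]])/-c[2];u=u*(1+p["k1"]*(u@u));K=p["mtx"]
    return np.array([K[0,0]*u[0]+K[0,2],K[1,1]*u[1]+K[1,2]])
E
python3 - <<'E'
from h import *
print(get_obs(), tcp_to_grasp)
zs=dict(cradle=6,laid_channel=10,long_channel=3,short_channel=3,narrow_channel=3,screwdriver=15,junction_box=36,meter=38,wrench=5,parts_bin=5,fixing_plate=6,screw_jar=80)
for v in ("top","side"):
    p=get_image(v);save(p,v+".png",scale=1.42)
    T=np.array(p["camera_from_world"]);print(v,p["k1"],p["mtx"].tolist(),-T[:3,:3].T@T[:3,3])
    for n in zs:
        for m in mark_of(p,n)[:3]:
            r,c=m["location"];print(v,n,round(m["p"],2),round(c),round(r),at(p,c,r,0 if n!="laid_channel" else 6)[:2].round())
E
```

```text
{'t': 0.0, 'qpos': array([-1.22902771e+00,  4.23831779e-01,  1.63069211e+00,  4.40056534e-05,
        1.08858016e+00, -1.90051609e-02]), 'qvel': array([-4.34523099e-05, -7.71780657e-04, -8.52129321e-05,  4.53653760e-04,
       -3.26135640e-04,  2.15717536e-03]), 'joint_torque': array([-2.45088704e-03, -5.44632268e+01, -2.73668575e+01,  6.43179193e-02,
        2.28280347e-02, -1.16590227e-04]), 'ee_pos': array([ 220.47067786, -584.2310183 ,  221.9065199 ]), 'orientation': array([-2.58317531e+00,  1.78635370e+00,  1.89034323e-03]), 'ft_force': array([-0.99133694,  0.71211883,  0.4608474 ]), 'moment': array([-0.03462364, -0.02384042, -0.00404506]), 'width': 87.9663505189799} 18.700000000000003
top 0.024048499683893266 [[379.8469350525413, 0.0, 281.55638161192303], [0.0, 379.8469350525413, 208.35768746894044], [0.0, 0.0, 1.0]] [ 368.84185528   58.74130621 1079.92321358]
top cradle 0.87 222 210 [572. 242.]
top cradle 0.74 139 173 [685. 490.]
top laid_channel 0.71 204 211 [569. 292.]
top long_channel 0.89 320 257 [435. -40.]
top short_channel 0.58 404 217 [ 550. -282.]
top narrow_channel 0
[... 404 characters left out ...]
4.59673035 826.25239369 849.24032949]
side cradle 0.65 258 273 [567. 247.]
side cradle 0.56 161 337 [688. 490.]
side laid_channel 0.95 249 288 [563. 300.]
side long_channel 0.66 341 210 [442. -56.]
side short_channel 0.67 332 160 [ 539. -272.]
side narrow_channel 0.93 272 184 [674. -81.]
side narrow_channel 0.62 340 211 [443. -50.]
side narrow_channel 0.5 207 214 [793. 112.]
side screwdriver 0.67 320 174 [ 552. -190.]
side junction_box 0.58 231 181 [797. -44.]
side meter 0.63 396 164 [ 340. -333.]
side wrench 0.57 354 265 [350. 128.]
side wrench 0.5 285 143 [ 723. -302.]
side parts_bin 0.56 204 214 [800. 115.]
side fixing_plate 0.79 353 267 [350. 134.]
side screw_jar 0.57 300 389 [363. 478.]
```

View pics/top.png

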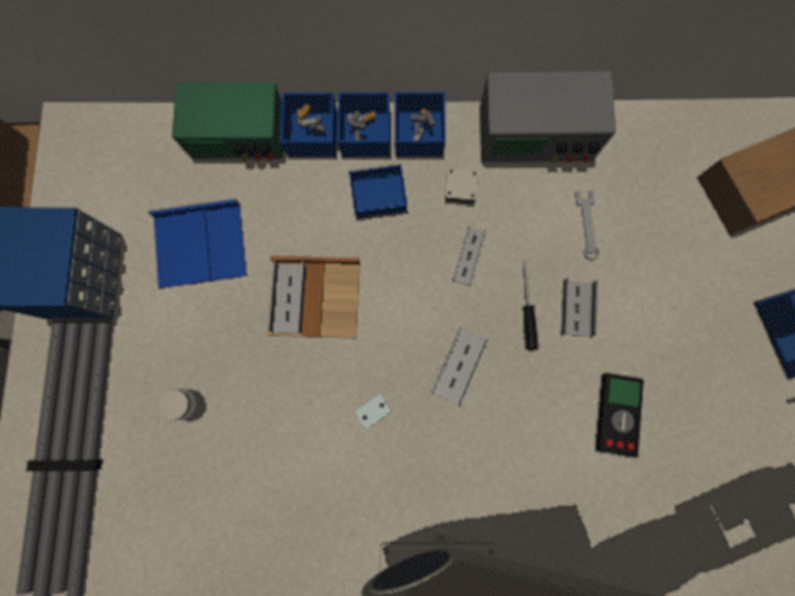

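View pics/side.png

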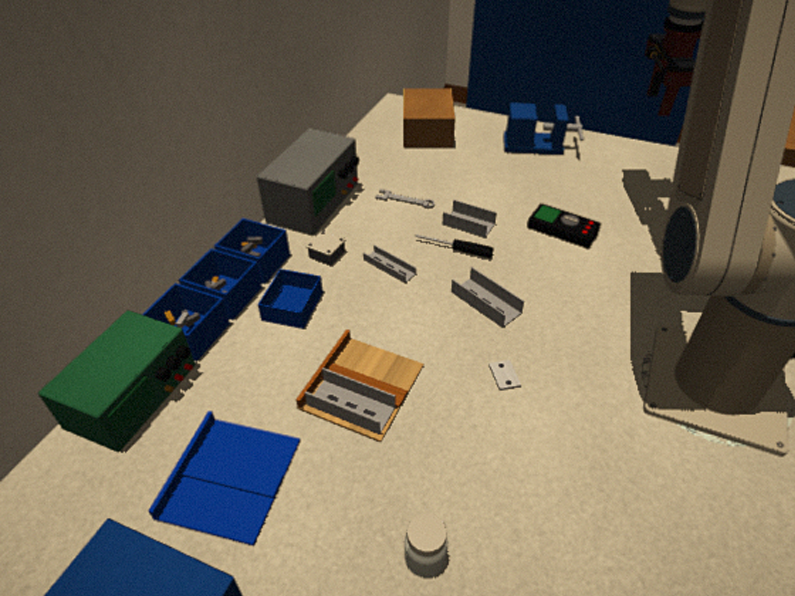

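The top picture (full-resolution pixels) shows the plywood cradle at about (222,210), with its end stop towards +x and the -y bay empty. The long channel is at (324,258), yawed about -22°, and the short channel at (408,217), roughly along x. The narrow channel at (330,180) and the blue cradle at (139,173) are decoys. I'll move the wrist camera over the long channel.

Request:
move_arm(
  motion=[
    [11,27,8,0,0,0.12,87],
    [22,54,16,0,0,0.24,87],
    [33,81,24,0,0,0.36,87],
    [44,108,32,0,0,0.48,87],
    [55,135,40,0,0,0.598,87],
  ],
)

```text
t: 1.72
ee_pos: [275.9, -448.5, 263.0]
orientation: [-2.998, 0.938, -0.0]
ft_force: [-0.0, -0.2, 0.5]
width: 87.0
```

Request:
move_arm(
  motion=[
    [11,27,8,0,0,0.12,87],
    [22,54,16,0,0,0.24,87],
    [33,81,24,0,0,0.36,87],
    [44,108,32,0,0,0.48,87],
    [55,135,40,0,0,0.598,87],
  ],
)

```text
t: 2.13
ee_pos: [330.9, -313.4, 303.2]
orientation: [3.141, -0.013, 0.001]
ft_force: [0.4, -0.0, 0.6]
width: 87.0
```

Request:
move_arm(
  motion=[
    [11,27,8,0,0,0.12,87],
    [22,54,16,0,0,0.24,87],
    [33,81,24,0,0,0.36,87],
    [44,108,32,0,0,0.48,87],
    [55,135,40,0,0,0.598,87],
  ],
)

```text
t: 2.55
ee_pos: [385.9, -178.4, 343.3]
orientation: [3.006, 0.913, 0.001]
ft_force: [0.1, 0.2, 0.4]
width: 86.8
```

Request:
move_arm(
  motion=[
    [11,27,0,0,0,0.12,87],
    [22,54,0,0,0,0.24,87],
    [33,81,0,0,0,0.36,87],
    [44,108,0,0,0,0.48,87],
    [50,135,0,0,0,0.598,87],
  ],
)

```text
t: 2.97
ee_pos: [436.4, -43.3, 343.0]
orientation: [2.603, 1.758, 0.001]
ft_force: [-0.4, -0.1, -0.5]
width: 87.2
```

```bash
python3 - <<'E'
from h import *
o=get_obs();print(o["t"],o["qpos"],o["ee_pos"],o["orientation"])
p=get_image("wrist");save(p,"w1.png",scale=1.42)
print(np.array(p["camera_from_world"]).round(3).tolist(),p["mtx"][0,0],p["k1"])
for n in("long_channel","cradle","laid_channel"):
  for m in mark_of(p,n)[:2]:
    r,c=m["location"];print(n,m["p"],c,r,at(p,c,r,0))
E
```

```text
2.9667 [-1.26027257e-01  9.45506711e-04  1.88246737e+00  5.60594575e-05
  1.25712376e+00 -1.31414180e+00] [436.44298267 -43.28500361 342.98147233] [2.60283522e+00 1.75804673e+00 1.30196829e-03]
[[0.373, 0.928, -0.0, -122.254], [-0.896, 0.36, -0.259, 469.081], [-0.24, 0.097, 0.966, -395.695], [0.0, 0.0, 0.0, 1.0]] 328.17745843467645 -0.07507803580854337
long_channel 0.72 270.1 172.5 [432.45645582 -46.67014989   0.        ]
cradle 0.84 471.3 189.5 [576.29104352 243.11446071   0.        ]
cradle 0.31 502.8 173.9 [571.02071115 299.27599572   0.        ]
laid_channel 0.64 504.8 179.3 [580.94129913 300.70658989   0.        ]
```

View pics/w1.png

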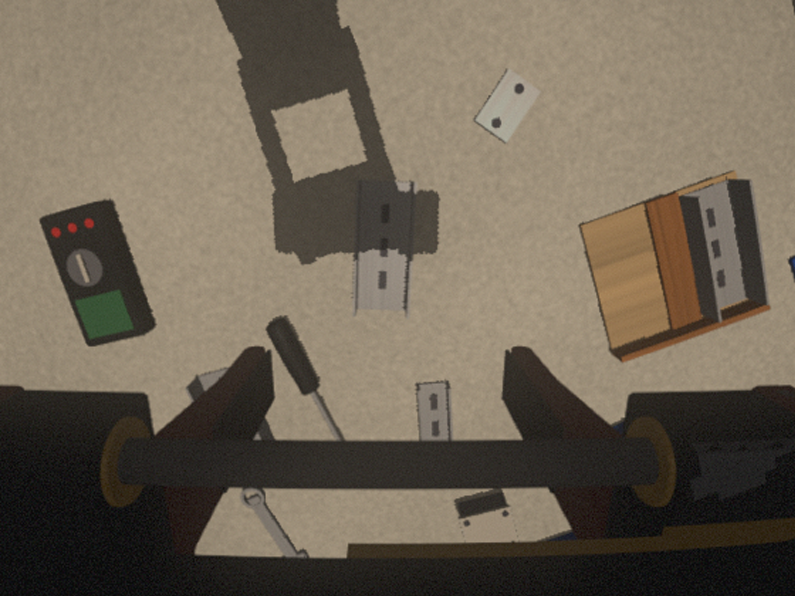

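The channel's slots run at (385,213), (384,246) and (382,280) in view pixels, and the cradle is at the right. I'll enlarge both for exact corner pixels.

```bash
python3 - <<'E'
from h import *
p=get_image("wrist");c=p["color"][:,:,::-1]
a=cv2.resize(c[118:233,235:305],None,fx=5,fy=5,interpolation=cv2.INTER_CUBIC)
b=cv2.resize(c[115:259,402:546],None,fx=4,fy=4,interpolation=cv2.INTER_CUBIC)[:575]
cv2.imwrite("pics/w1z.png",cv2.convertScaleAbs(np.hstack([a[:575,:220+130],b[:, :450+126]])[:, :800+126],alpha=1.6)[:, :926])
im=cv2.imread("pics/w1z.png");print(im.shape)
cv2.imwrite("pics/w1z.png",np.hstack([im[:,60:290],im[:,350:]])[:,:806][:, :800])
for s in((385,213),(384,246),(382,280)): print(at(p,s[0]/1.42,s[1]/1.42,3))
E
```

```text
(575, 926, 3)
[399.97926249 -33.29515135   3.        ]
[432.05522421 -47.61465213   3.        ]
[465.81696587 -63.85565357   3.        ]
```

View pics/w1z.png

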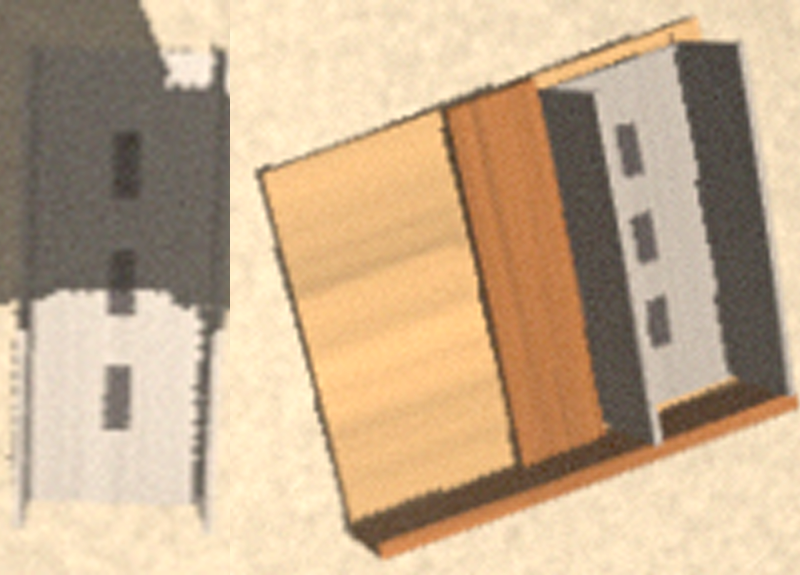

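```bash
cat >> h.py <<'E'
from scipy.optimize import least_squares
def fit(p,L,W,x0):
    L=np.array(L,float);W=np.array(W,float)
    def f(v):
        c,s=np.cos(v[2]),np.sin(v[2])
        X=np.c_[v[0]+c*L[:,0]-s*L[:,1],v[1]+s*L[:,0]+c*L[:,1],L[:,2]]
        return (np.array([proj(p,x) for x in X])-W).ravel()
    r=least_squares(f,x0,loss="soft_l1");return r.x,r.fun.reshape(-1,2)
E
python3 - <<'E'
from h import *
p=get_image("wrist")
A=lambda x,y:(235+(x+60)/5-.4,118+y/5-.4)
B=lambda x,y:(402+(x-230)/4-.4,115+y/4-.4)
# cradle
L=[(-80,-90,6),(-80,-18,11),(-80,18,11),(72,-18,11),(72,-90,6),(72,18,11)]
W=[B(260,172),B(445,108),B(535,80),B(518,465),B(345,522),B(605,432)]
v,r=fit(p,L,W,[572,242,0]);print("cradle",v,np.degrees(v[2]));print(r.round(1).tolist())
for n,P,f,z in(("long",[(126,163),(122,281),(117,398)],A,3),("laid",[(630,150),(644,238),(658,321)],B,9)):
    q=np.array([at(p,*f(*s),z)[:2] for s in P]);d=q[2]-q[0];print(n,q.mean(0),np.degrees(np.arctan2(d[1],d[0])),np.linalg.norm(d))
# long flange/web corners: image top = near robot (-x)
v2,r=fit(p,[(-70,-30+60,35),(-70,-30,35),(70,30,35),(70,-30,35),(70,27,3),(70,-27,3),(-70,27,3)],[A(225,45),A(30,47),A(213,527),A(15,527),A(195,502),A(25,500),A(220,48)],[433,-47,-.4]);print("long",v2,np.degrees(v2[2]),r.round(1).tolist())
pl=[at(p,*B(*s),z)[:2] for s,z in (((597,92),41),((657,440),41),((740,42),41),((790,395),41))]
c,s=np.cos(v[2]),np.sin(v[2]);T=np.array([[c,s],[-s,c]])
print("laid in cradle:",[(T@(q-v[:2])).round(1).tolist() for q in pl])
E
```

```text
cradle [ 5.71203932e+02  2.43651761e+02 -3.73667185e-02] -2.140955265344751
[[-0.1, -0.6], [-0.1, -0.2], [-0.4, -1.0], [0.6, 0.7], [0.7, 0.2], [-0.5, 1.6]]
long [433.28067118 -47.97141923] -24.576827901794747 72.29069526562238
laid [569.83159625 294.34136259] -2.856996670394699 71.38082780804876
long [ 4.32474427e+02 -4.82850154e+01 -4.18722251e-01] -23.991017765017837 [[1.8, 0.6], [-2.5, -1.1], [0.0, 1.0], [-0.7, -0.2], [0.8, 0.2], [0.7, -0.4], [-0.5, -0.1]]
laid in cradle: [[-73.4, 22.3], [64.4, 21.5], [-73.2, 79.0], [66.0, 77.7]]
```

Cradle fit: (571.2, 243.7), yaw -2.1°. Long channel fit: (433, -48), yaw -24.3°. The laid channel comes out next to the bar, ending about 6 mm from the stop, which agrees with the text. Now I'll grasp the long channel across its width.

Request:
move_arm(
  motion=[
    [-1,-1,-30,0,0,-0.02,87],
    [-2,-3,-65,0,0,-0.041,87],
    [-3.4,-4.7,-100,0,0,-0.041,87],
    [-3.4,-4.7,-135,0,0,-0.041,87],
    [-3.4,-4.7,-170,0,0,-0.041,87],
  ],
)

```text
t: 3.68
ee_pos: [432.0, -50.8, 171.6]
orientation: [2.646, 1.692, 0.001]
ft_force: [1.1, -0.0, 0.2]
width: 87.2
```

Request:
move_arm(
  motion=[
    [0,0,-35,0,0,0,87],
    [0,0,-70,0,0,0,87],
    [0,0,-100,0,0,0,87],
    [0,0,-125,0,0,0,87],
    [0,0,-145,0,0,0,87],
  ],
)

```text
t: 4.1
ee_pos: [431.3, -50.6, 25.8]
orientation: [-2.646, -1.692, 0.002]
ft_force: [-0.0, -0.3, 0.3]
width: 87.0
```

Request:
move_arm(
  motion=[
    [0,0,-8,0,0,0,87],
    [0,0,-16,0,0,0,87],
    [0,0,-16,0,0,0,50],
    [0,0,-16,0,0,0,50],
    [0,0,-16,0,0,0,50],
  ],
)

```text
t: 4.52
ee_pos: [433.0, -49.8, 12.6]
orientation: [2.643, 1.695, 0.002]
ft_force: [-0.2, 0.1, -0.6]
width: 70.3
```

Request:
move_arm(
  motion=[
    [0,0,0,0,0,0,50],
    [0,0,0,0,0,0,50],
    [0,0,0,0,0,0,50],
    [0,0,0,0,0,0,50],
  ],
)

```text
t: 4.85
ee_pos: [433.3, -49.4, 12.7]
orientation: [2.643, 1.696, 0.003]
ft_force: [1.4, 1.0, 7.4]
width: 60.1
```

Request:
move_arm(
  motion=[
    [0,0,15,0,0,0,50],
    [0,0,40,0,0,0,50],
    [5,10,65,0,0,0,50],
    [20,35,70,0,0,0.05,50],
    [36,65,70,0,0,0.1,50],
  ],
)

```text
t: 5.27
ee_pos: [469.2, 15.4, 83.9]
orientation: [2.554, 1.825, 0.004]
ft_force: [0.4, -0.9, -3.6]
width: 60.0
```

Request:
move_arm(
  motion=[
    [17,30,0,0,0,0.06,50],
    [34,61,0,0,0,0.12,50],
    [52,92,0,0,0,0.18,50],
    [68,122,0,0,0,0.24,50],
    [82,148,0,0,0,0.291,50],
  ],
)

```text
t: 5.68
ee_pos: [550.7, 165.7, 81.8]
orientation: [2.26, 2.182, 0.0]
ft_force: [0.4, -0.0, -2.2]
width: 59.5
```

Request:
move_arm(
  motion=[
    [8,15,0,0,0,0,50],
    [14,25,0,0,0,0,50],
    [14,25,0,0,0,0,50],
    [14,25,0,0,0,0,50],
  ],
)

```text
t: 6.02
ee_pos: [563.4, 188.2, 81.3]
orientation: [-2.263, -2.178, 0.002]
ft_force: [-0.2, 0.0, -3.1]
width: 59.9
```

```bash
python3 - <<'E'
from h import *
o=get_obs();print(o["t"],o["qpos"],o["ee_pos"],o["orientation"],o["ft_force"],o["width"])
p=get_image("wrist");cv2.imwrite("pics/w2.png",cv2.convertScaleAbs(cv2.resize(p["color"][:,:,::-1],None,fx=1.42,fy=1.42,interpolation=cv2.INTER_CUBIC),alpha=1.7))
E
```

```text
6.0167 [ 3.02458048e-01  5.69332120e-01  1.78003870e+00 -3.84301645e-04
  7.93640905e-01 -1.22977664e+00] [563.41509145 188.1802821   81.33172301] [-2.26328201e+00 -2.17823446e+00  2.18579429e-03] [-1.55752923e-01  2.35417955e-03 -3.13102591e+00] 59.94218719080659
```

View pics/w2.png

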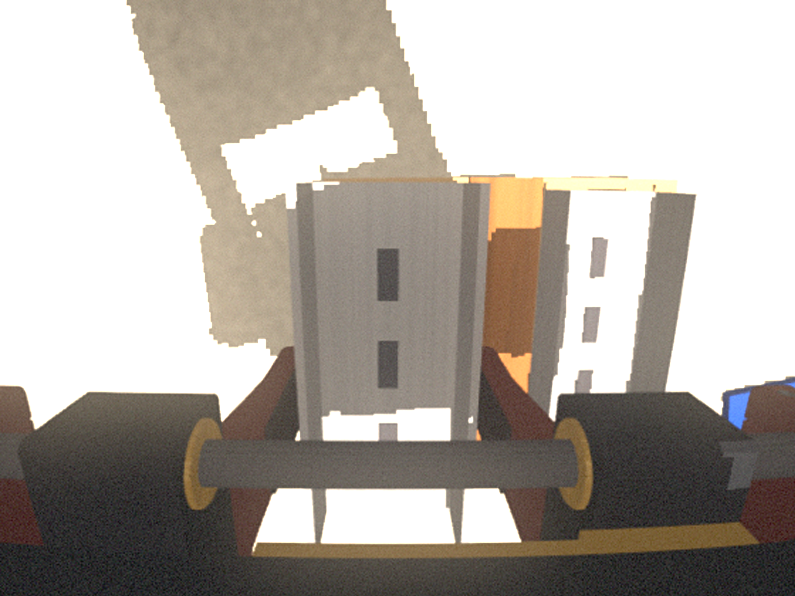

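```bash
python3 - <<'E'
from h import *
p=get_image("wrist")
W=lambda x,y,z:at(p,x/1.42-.35,y/1.42-.35,z)[:2].round(1)
print("laid slots",W(598,257,9),W(591,324,9),"held slots",W(388,275,71.9),W(388,363,71.9))
print("bar corners -x, +18:",W(543,178,11),"base +y -x corner",W(676,180,6))
print("held -x end web z=68.7:",W(314,184,72),W(466,184,72))
print("laid ends z41: -18..",W(560,190,41),W(694,194,41))
E
```

```text
laid slots [533.3 296. ] [569.1 294.9] held slots [526.4 188.7] [561.4 187.3]
bar corners -x, +18: [493.2 265.1] base +y -x corner [495.5 335.8]
held -x end web z=68.7: [492.4 163.6] [494.4 217.7]
laid ends z41: -18.. [498.3 262.9] [501.1 323.2]
```

Request:
move_arm(
  motion=[
    [0,0,-25,0,0,0,50],
    [0,0,-48,0,0,0,50],
    [2,2,-60.5,0,0,0,50],
    [4,4,-60.5,0,0,0,50],
    [4,4,-60.5,0,0,0,50],
  ],
)

```text
t: 6.53
ee_pos: [568.3, 192.1, 20.9]
orientation: [-2.265, -2.176, 0.001]
ft_force: [0.9, 0.1, -3.5]
width: 59.9
```

Request:
move_arm(
  motion=[
    [0.5,0,0,0,0,0,50],
    [1,0,0,0,0,0,50],
    [1.5,0,0,0,0,0,50],
    [1.5,0,0,0,0,0,50],
  ],
)

```text
t: 6.87
ee_pos: [570.2, 192.7, 21.8]
orientation: [2.264, 2.178, 0.002]
ft_force: [-0.9, 0.2, -3.7]
width: 59.8
```

Request:
move_arm(
  motion=[
    [0.5,0,0,0,0,0,50],
    [1,0,0,0,0,0,50],
    [1,0,0,0,0,0,50],
  ],
)

```text
t: 7.12
ee_pos: [570.9, 192.6, 21.3]
orientation: [2.264, 2.178, 0.0]
ft_force: [0.6, 0.5, -3.8]
width: 59.9
```

Request:
move_arm(
  motion=[
    [0.5,0,0,0,0,0,50],
    [1,0,0,0,0,0,50],
    [1,0,0,0,0,0,50],
  ],
)

```text
t: 7.37
ee_pos: [571.8, 192.6, 21.2]
orientation: [2.264, 2.178, 0.0]
ft_force: [-0.0, -0.5, -4.1]
width: 59.8
```

Request:
move_arm(
  motion=[
    [0.5,0.5,0,0,0,0,50],
    [1,1,0,0,0,0,50],
    [1,1,0,0,0,0,50],
  ],
)

```text
t: 7.62
ee_pos: [572.9, 193.7, 21.2]
orientation: [2.264, 2.178, 0.0]
ft_force: [-0.1, -0.6, -3.4]
width: 60.0
```

Request:
move_arm(
  motion=[
    [0,0.5,0,0,0,0,50],
    [0,1,0,0,0,0,50],
    [0,1,0,0,0,0,50],
  ],
)

```text
t: 7.87
ee_pos: [572.7, 194.7, 21.2]
orientation: [-2.264, -2.178, -0.0]
ft_force: [0.2, -0.7, -4.3]
width: 59.6
```

Request:
move_arm(
  motion=[
    [0,0.5,0,0,0,0,50],
    [0,1,0,0,0,0,50],
    [0,1,0,0,0,0,50],
  ],
)

```text
t: 8.12
ee_pos: [572.7, 195.6, 21.2]
orientation: [-2.264, -2.178, 0.0]
ft_force: [-0.7, 0.9, -3.7]
width: 59.9
```

```bash
python3 - <<'E'
from h import *
o=get_obs();print(o["t"],o["ee_pos"],o["ft_force"],o["width"])
p=get_image("wrist");cv2.imwrite("pics/w3.png",cv2.convertScaleAbs(cv2.resize(p["color"][90:370,150:500,::-1],None,fx=2.2,fy=2.1,interpolation=cv2.INTER_CUBIC),alpha=1.5))
E
```

```text
8.1167 [572.72940987 195.6483698   21.17748986] [-0.67979777  0.88207924 -3.69064697] 59.91343666092606
```

View pics/w3.png

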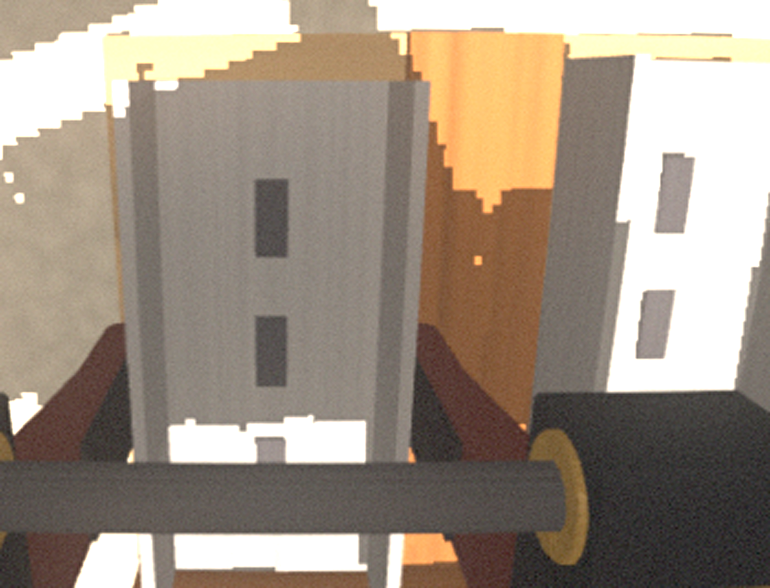

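```bash
python3 - <<'E'
from h import *
p=get_image("wrist")
W=lambda x,y,z:at(p,150+x/2.2-.3,90+y/2.1-.3,z)[:2]
v=np.array([571.2,243.65]);a=np.radians(-2.2);c,s=np.cos(a),np.sin(a);T=np.array([[c,s],[-s,c]])
for n,q in dict(held0=W(271,218,11.5),held1=W(271,350,11.5),laid0=W(674,193,9),laid1=W(655,325,9),barL=W(410,32,11),barR=W(564,35,11),baseL=W(105,35,6),flR=W(430,82,43.5),flL=W(116,82,43.5),endL=W(157,82,11.5),endR=W(388,82,11.5),laidflR=W(632,56,41)).items(): print(n,q.round(1),(T@(q-v)).round(1))
E
```

```text
held0 [536.2 196.7] [-33.1 -48.2]
held1 [571.9 195.4] [  2.5 -48.2]
laid0 [533.7 296.7] [-39.6  51.6]
laid1 [569.9 295.5] [-3.2 51.7]
barL [492.3 230. ] [-78.3 -16.6]
barR [493.9 265.7] [-78.1  19.1]
baseL [490.  159.5] [-77.9 -87.2]
flR [503.8 227.8] [-66.7 -18.5]
flL [501.6 169. ] [-66.7 -77.2]
endL [501.8 171.8] [-66.6 -74.5]
endR [503.9 224.9] [-66.6 -21.3]
laidflR [499.6 267.5] [-72.4  21.1]
```

Relative to the bar and base edges in the same picture, the held channel has about 1.5 mm to the bar and 1 mm to the stop, and it is parallel. I'll lower it and release.

Request:
move_arm(
  motion=[
    [0,0,-1,0,0,0,50],
    [0,0,-2,0,0,0,50],
    [0,0,-2.6,0,0,0,50],
    [0,0,-2.6,0,0,0,50],
  ],
)

```text
t: 8.55
ee_pos: [572.6, 195.5, 18.3]
orientation: [-2.264, -2.178, 0.0]
ft_force: [-0.6, 0.5, -2.5]
width: 59.9
```

Request:
move_arm(
  motion=[
    [0,0,0,0,0,0,66],
    [0,0,0,0,0,0,72],
    [0,0,0,0,0,0,76],
    [0,0,0,0,0,0,80],
  ],
)

```text
t: 8.88
ee_pos: [573.1, 195.7, 18.9]
orientation: [2.264, 2.178, 0.001]
ft_force: [0.2, 0.3, 0.2]
width: 78.5
```

Request:
move_arm(
  motion=[
    [0,0,15,0,0,0,80],
    [0,0,45,0,0,0,80],
    [0,0,85,0,0,0,84],
    [0,-15,125,0,0,0,87],
    [0,-40,155,0,0,0,87],
  ],
)

```text
t: 9.3
ee_pos: [573.5, 157.0, 176.6]
orientation: [2.261, 2.18, 0.004]
ft_force: [1.2, -0.2, 0.8]
width: 86.8
```

```bash
python3 - <<'E'
from h import *
o=get_obs();print(o["t"],o["ee_pos"],o["orientation"],o["qpos"],o["ft_force"],o["width"])
p=get_image("wrist");cv2.imwrite("pics/w4.png",cv2.convertScaleAbs(cv2.resize(p["color"][60:330,200:560,::-1],None,fx=2.2,fy=2.2,interpolation=cv2.INTER_CUBIC),alpha=1.5))
E
```

```text
9.3 [573.54740887 156.97965427 176.58965272] [2.26070787 2.17988258 0.00437734] [ 2.46917777e-01  4.33610408e-01  1.73549519e+00  5.25327513e-04
  9.69522518e-01 -1.28777615e+00] [ 1.1558459  -0.17427545  0.75269759] 86.77437984973936
```

View pics/w4.png

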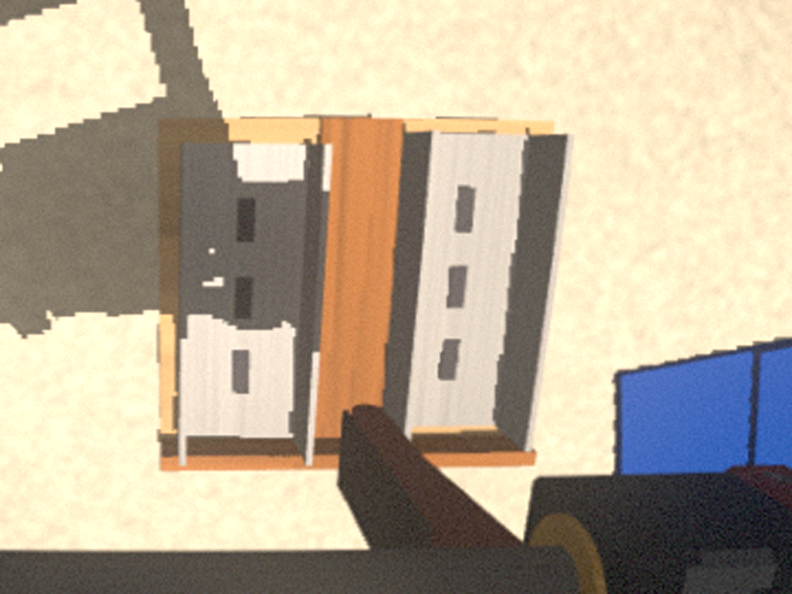

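Both channels now lie in the cradle, parallel. In the view, the long one's slots are at (246,219), (244,298), (241,371) and the laid one's at (465,209), (457,286), (449,359). Next I'll compute the target frame, fit a kinematic model to plan the flip, and move over the short channel.

```bash
python3 - <<'E'
from h import *
p=get_image("wrist")
W=lambda x,y,z:at(p,200+x/2.2-.3,60+y/2.2-.3,z)[:2]
for n,P in dict(long=[(246,219),(244,298),(241,371)],laid=[(465,209),(457,286),(449,359)]).items():
    q=np.array([W(*s,9) for s in P]);d=q[2]-q[0];print(n,q.round(1).tolist(),np.degrees(np.arctan2(d[1],d[0])))
fl=dict(long_in_near=(328,144),long_in_far=(311,464),laid_far=(407,440),laid_out_near=(571,135),laid_out_far=(528,450),long_out_far=(181,464))
for n,s in fl.items(): print(n,W(*s,41).round(1))
print("bar",W(322,117,11),W(404,120,11),"base",W(160,118,6),W(552,122,6))
D=np.array([[.42383,1.63069,624.44,221.9],[.000946,1.88247,438.6,343.0],[.56933,1.78004,594.0,81.33],[.43361,1.7355,594.6,176.6]])
def f(v):
    a,h,L,A,B=v;t=D[:,0]+D[:,1]
    r=a+L*np.sin(D[:,0])+A*np.sin(t)+B*np.cos(t);z=h+L*np.cos(D[:,0])+A*np.cos(t)-B*np.sin(t)
    return np.r_[r-D[:,2],z-D[:,3]]
s=least_squares(f,[0,100,450,400,0]);print(s.x,s.fun)
E
```

```text
long [[540.1, 193.3], [577.2, 192.1], [613.3, 190.4]] -2.3067171460287104
laid [[538.6, 295.3], [574.9, 293.8], [611.2, 292.4]] -2.2395743783912083
long_in_near [507.4 223.4]
long_in_far [648.8 218.8]
laid_far [638.8 262.6]
laid_out_near [505.8 325.3]
laid_out_far [646.6 320.2]
long_out_far [646.3 159.4]
bar [495.95202612 227.30380131] [498.14728228 264.19128109] base [493.90511796 155.55296122] [500.09316888 335.38091231]
[1.05385243e-01 3.45145938e+00 5.61072993e+02 4.84977009e+02
 7.60720407e+01] [ 0.36496839  0.11075342  0.40194411 -0.87766592  0.08422093 -0.0165534
 -0.04702445 -0.02064321]
```

Request:
move_arm(
  motion=[
    [0,-33,20,0,0,0,87],
    [0,-68,40,0,0,0,87],
    [0,-106,60,0,0,0,87],
    [0,-144,80,0,0,0.01,87],
    [-5,-183,90,0,0,0.02,87],
  ],
)

```text
t: 9.82
ee_pos: [568.8, -27.1, 264.7]
orientation: [2.24, 2.201, 0.003]
ft_force: [1.3, -1.1, 0.4]
width: 87.0
```

Request:
move_arm(
  motion=[
    [-5,-40,0,0,0,0,87],
    [-10,-80,0,0,0,0,87],
    [-15,-120,0,0,0,0,87],
    [-20,-160,0,0,0,0,87],
    [-25,-200,0,0,0,0,87],
  ],
)

```text
t: 10.23
ee_pos: [542.2, -227.6, 262.4]
orientation: [-2.242, -2.2, 0.0]
ft_force: [1.0, -0.5, -0.2]
width: 87.0
```

Request:
move_arm(
  motion=[
    [0,-20,0,0,0,0,87],
    [0,-40,0,0,0,0,87],
    [0,-52,0,0,0,0,87],
    [0,-52,0,0,0,0,87],
  ],
)

```text
t: 10.57
ee_pos: [542.7, -279.8, 262.3]
orientation: [-2.244, -2.198, 0.001]
ft_force: [-0.5, 0.1, 0.9]
width: 87.0
```

```bash
python3 - <<'E'
from h import *
o=get_obs();print(o["t"],o["ee_pos"],o["orientation"],o["qpos"],o["ft_force"],o["width"])
p=get_image("wrist");cv2.imwrite("pics/w5.png",cv2.convertScaleAbs(cv2.resize(p["color"][60:330,100:460,::-1],None,fx=2.2,fy=2.2,interpolation=cv2.INTER_CUBIC),alpha=1.3))
E
```

```text
10.5667 [ 542.70247    -279.76868304  262.31716473] [-2.24412882e+00 -2.19777358e+00  6.97371079e-04] [-4.95333144e-01  3.60686002e-01  1.62724006e+00 -2.94753538e-04
  1.15429688e+00 -2.04513910e+00] [-0.52571326  0.09937967  0.93091997] 87.01612348322215
```

View pics/w5.png

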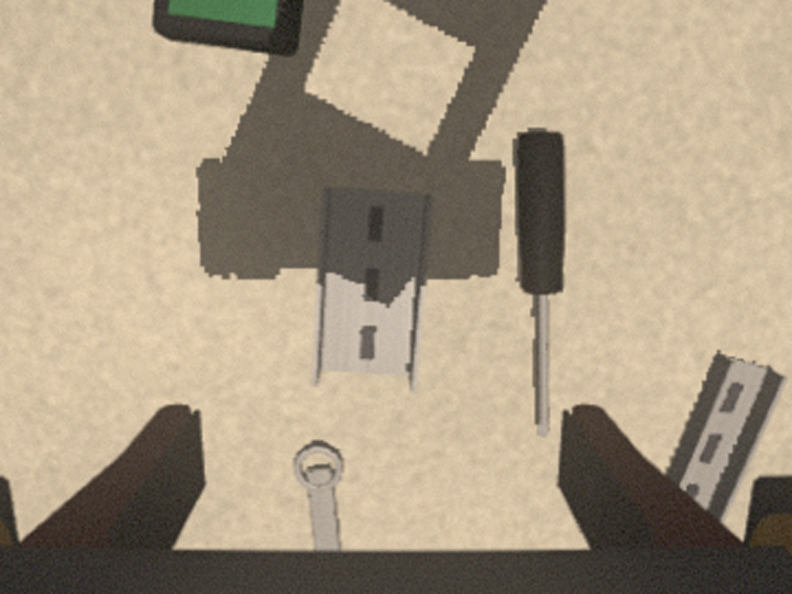

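The short channel's slots are at (376,223), (372,284), (368,342) in view pixels. I plan to flip it in two 45°-tilt grasps via standing on end. First I'll tilt the tool here, clear of everything, to calibrate my kinematic model.

Request:
move_arm(
  motion=[
    [0,0,0,0,0.11,0,87],
    [0,0,0,0,0.22,0,87],
    [0,0,0,0,0.33,0,87],
    [0,0,0,0,0.44,0,87],
  ],
)

```text
t: 10.95
ee_pos: [543.5, -276.5, 264.2]
orientation: [-1.995, -1.96, 0.452]
ft_force: [-0.1, 0.6, -0.6]
width: 87.2
```

```bash
python3 - <<'E'
from h import *
p=get_image("wrist") # tilt now; slots were measured in the earlier picture, so rebuild that camera from TCP
o=get_obs();q=o["qpos"];print(o["t"],o["ee_pos"],o["orientation"],q)
def rot(q,s4):
    return R.from_euler("z",q[0])*R.from_euler("y",q[1]+q[2])*R.from_euler("z",s4*q[3])*R.from_euler("y",q[4])*R.from_euler("z",q[5]+np.pi)
Ro=R.from_rotvec(o["orientation"])
for s4 in(1,-1): print(s4,(rot(q,s4).inv()*Ro).magnitude())
# d6
a,L,A,B=0.1,561.07,484.98,76.07;t=q[1]+q[2]
d=Ro.apply([0,0,1]);r0=a+L*np.sin(q[1])+A*np.sin(t)+B*np.cos(t);z0=3.45+L*np.cos(q[1])+A*np.cos(t)-B*np.sin(t)
W=np.array([r0*np.cos(q[0]),r0*np.sin(q[0]),z0]); e=o["ee_pos"]-W; print(e, e/(d-[0,0,-1]))
for m in mark_of(p,"short_channel")[:2]: print(m,at(p,m["location"][1],m["location"][0],3))
# camera in tool frame constant: derive
T=np.array(p["camera_from_world"]);G=np.eye(4);G[:3,:3]=Ro.as_matrix();G[:3,3]=o["ee_pos"]
C=T@G; G1=np.eye(4);G1[:3,:3]=R.from_rotvec([-2.24412882,-2.19777358,6.97e-4]).as_matrix();G1[:3,3]=[542.70,-279.77,262.32]
p1=dict(p);p1["camera_from_world"]=C@np.linalg.inv(G1)
P=np.array([at(p1,100+x/2.2-.3,60+y/2.2-.3,3)[:2] for x,y in((376,223),(372,284),(368,342))]);dd=P[2]-P[0]
print(P.round(1),np.degrees(np.arctan2(dd[1],dd[0])))
for x,y in((323,188),(430,195),(317,385),(413,388)): print(at(p1,100+x/2.2-.3,60+y/2.2-.3,35)[:2].round(1))
save(p,"w6.png",scale=1.42)
E
```

```text
11.0 [ 544.51396955 -275.70078468  260.98647565] [-1.98705744 -1.95600904  0.45816041] [-0.40125317  0.5782363   1.35532964 -0.17239684  1.62809964 -1.92941865]
1 4.3177542613803813e-16
-1 0.3447936700003297
[-130.42505987   10.6563988    30.90238615] [   298.12118516 -25084.62607409    306.64168091]
{'location': [275.9, 270.5], 'p': 0.84} [ 550.33807388 -282.54405732    3.        ]
[[ 514.5 -283.6]
 [ 550.5 -286.8]
 [ 586.1 -290.2]] -5.28087318086628
[ 491.8 -310.9]
[ 496.8 -254.1]
[ 602.1 -319.2]
[ 605.1 -264.4]
```

```bash
cat > ik.py <<'E'
from h import *
Ry=lambda a:R.from_euler("y",a);Rz=lambda a:R.from_euler("z",a)
def fk(q,v):
    a,h,L,A,B1,B2,d,e=v
    R1=Rz(q[0]);R2=R1*Ry(q[1]+q[2]);R3=R2*Rz(q[3]);R4=R3*Ry(q[4])
    p=R1.apply([a,0,h])+(R1*Ry(q[1])).apply([0,0,L])+R2.apply([B1,0,A])+R3.apply([B2,0,0])+R4.apply([e,0,d])
    return p,R4*Rz(q[5]+np.pi)
LO=np.array([-3,-.9,.09,-1.31,.11,-2.54]);HI=np.array([3,2.11,2.58,4.45,2.69,2.54])
D=[([-1.22902771,.423831779,1.63069211,4.4e-5,1.08858016,-.01900516],[220.47,-584.23,221.91]),
([-.126027257,9.4550671e-4,1.88246737,5.6e-5,1.25712376,-1.3141418],[436.443,-43.285,342.98]),
([.302458048,.56933212,1.7800387,-3.84e-4,.793640905,-1.22977664],[563.415,188.18,81.33]),
([.246917777,.433610408,1.73549519,5.25e-4,.969522518,-1.28777615],[573.547,156.98,176.59]),
([-.495333144,.360686,1.62724006,-2.9e-4,1.15429688,-2.0451391],[542.70,-279.77,262.32]),
([-.40125317,.5782363,1.35532964,-.17239684,1.62809964,-1.92941865],[544.514,-275.70,260.99])]
V=least_squares(lambda v:np.r_[np.concatenate([fk(q,v)[0]-e for q,e in D]),(v-[0,300,561,485,40,40,300,0])*[.01,.001,.001,.001,.001,.001,.001,.05]],[0,300,561,485,40,40,300,0]).x
def ik(p,Rt,q0):
    f=lambda q:np.r_[(fk(q,V)[0]-p)/100,(Rt.inv()*fk(q,V)[1]).as_rotvec()]
    s=least_squares(f,np.clip(q0,LO+1e-3,HI-1e-3),bounds=(LO,HI));return s.x,np.abs(s.fun).max()
def tool(psi,phi,flip): # plane yaw, tilt, jaw = plane y (flip -> -y)
    return Rz(psi)*Ry(phi)*R.from_matrix([[0,1,0],[1,0,0],[0,0,-1]])*Rz(np.pi*flip)
E
python3 - <<'E'
from ik import *
print(V.round(1),[ (fk(q,V)[0]-e).round(1).tolist() for q,e in D])
d2=np.pi/180
for flip in(0,1):
  for nm,pos,psi,phi in [("pick",(537,-286,12),-5,45),("lift",(537,-286,150),-5,45)]+[(f"stand{s}{f}",(500,0,z),s,f) for s in(90,-90) for f in(-45,45) for z in(42,170)]+[(f"place{s}",(560,243,21),s,f) for s,f in((177.8,-45),(-2.2,45))]+[("placehi",(560,243,120),177.8,-45)]:
    best=[]
    for q4 in(0,1,-1,2.5,3.1):
      for q6 in (-2,0,2):
        x,e=ik(np.array(pos,float),tool(psi*d2,phi*d2,flip),np.array([np.arctan2(pos[1],pos[0]),.5,1.6,q4,1.2,q6]))
        if e<1e-3 and not any(np.abs(x-b).max()<.05 for b in best): best.append(x)
    print(flip,nm,[b.round(2).tolist() for b in best])
E
```

```text
[  2.4 312.  563.1 484.9 146.3 -68.8 309.2   2.4] [[-11.2, -4.0, 0.0], [-1.5, -11.8, 0.0], [3.5, -11.3, 0.0], [2.9, -11.6, -0.0], [-5.6, -10.4, 0.0], [-0.0, 0.0, -0.0]]
0 pick [[-0.4, 1.04, 1.21, -0.22, 1.65, -1.82]]
0 lift [[-0.4, 0.87, 1.22, -0.23, 1.81, -1.85]]
0 stand90-45 [[-0.32, 0.74, 1.86, 0.88, 1.06, 2.17]]
0 stand90-45 [[-0.32, 0.51, 1.86, 0.8, 1.21, 2.36]]
0 stand9045 [[0.32, 0.74, 1.86, -0.88, 1.06, -2.17]]
0 stand9045 [[0.32, 0.51, 1.86, -0.8, 1.21, -2.36]]
0 stand-90-45 [[0.32, 0.74, 1.86, -0.88, 1.06, 0.97]]
0 stand-90-45 [[0.32, 0.51, 1.86, -0.8, 1.21, 0.79]]
0 stand-9045 [[-0.32, 0.74, 1.86, 0.88, 1.06, -0.97]]
0 stand-9045 [[-0.32, 0.51, 1.86, 0.8, 1.21, -0.79]]
0 place177.8 [[0.31, 1.03, 1.21, 0.25, 1.65, 1.84]]
0 place-2.2 [[0.31, 1.03, 1.21, 0.25, 1.65, -1.3]]
0 placehi [[0.31, 0.9, 1.22, 0.25, 1.76, 1.87]]
1 pick [[-0.4, 1.04, 1.21, -0.22, 1.65, 1.33]]
1 lift [[-0.4, 0.87, 1.22, -0.23, 1.81, 1.29]]
1 stand90-45 [[-0.32, 0.74, 1.86, 0.88, 1.06, -0.97]]
1 stand90-45 [[-0.32, 0.51, 1.86, 0.8, 1.21, -0.79]]
1 stand9045 [[0.32, 0.74, 1.86, -0.88, 1.06, 0.97]]
1 stand9045 [[0.32, 0.51, 1.86, -0.8, 1.21, 0.79]]
1 stand-90-45 [[0.32, 0.74, 1.86, -0.88, 1.06, -2.17]]
1 stand-90-45 [[0.32, 0.51, 1.86, -0.8, 1.21, -2.36]]
1 stand-9045 [[-0.32, 0.74, 1.86, 0.88, 1.06, 2.17]]
1 stand-9045 [[-0.32, 0.51, 1.86, 0.8, 1.21, 2.36]]
1 place177.8 [[0.31, 1.03, 1.21, 0.25, 1.65, -1.3]]
1 place-2.2 [[0.31, 1.03, 1.21, 0.25, 1.65, 1.84]]
1 placehi [[0.31, 0.9, 1.22, 0.25, 1.76, -1.27]]
```

```bash
cat >> ik.py <<'E'
import json
def fk(q,v):
    a,h,L,A,B1,d,yo=v
    R1=Rz(q[0]);R2=R1*Ry(q[1]+q[2]);R4=R2*Rz(q[3])*Ry(q[4])
    return R1.apply([a,yo,h])+(R1*Ry(q[1])).apply([0,0,L])+R2.apply([B1,0,A])+R4.apply([0,0,d]),R4*Rz(q[5]+np.pi)
x0=[0,300,561,485,76,300,10]
V=least_squares(lambda v:np.r_[np.concatenate([fk(q,v)[0]-e for q,e in D]),(v-x0)*.001],x0).x
def load(): s=json.load(open("cmd.json"));return np.array(s["p"]),R.from_rotvec(s["r"]),np.array(s["q"])
def store(p,r,q): json.dump(dict(p=list(p),r=list(r.as_rotvec()),q=list(q)),open("cmd.json","w"))
def plan(name,p1,R1,n,g,ease=False):
    """n rows from the commanded pose to (p1,R1), printed as calls of 5 rows"""
    p,r,q=load();p1=np.asarray(p1,float);w=(R1*r.inv()).as_rotvec();pb,rb=p,r;out=[];mx=0;er=0;qs=[]
    print("#",name,"turn deg/row",round(np.degrees(np.linalg.norm(w))/n,1),"mm/row",round(np.linalg.norm(p1-p)/n,1))
    for i in range(1,n+1):
        f=i/n
        if ease:f=f*f*(3-2*f)
        pi=p+(p1-p)*f;ri=R.from_rotvec(w*f)*r
        sh=(pi-pb).round(1);tu=(ri*rb.inv()).as_rotvec().round(3)
        pc,rc=pb+sh,R.from_rotvec(tu)*rb
        q2,e=ik(pc,rc,q);mx=max(mx,np.abs(q2-q).max()*12);er=max(er,e);q=q2;qs.append(q)
        out.append([float(x) for x in (*sh,*tu,g)])
        if len(out)==5 or i==n: print(json.dumps(out));out=[];pb,rb=pc,rc
    qs=np.array(qs);print("  max rad/s",mx.round(2),"err",round(er,4),"q end",q.round(2),"margin lo",(qs-LO).min(0).round(2),"hi",(HI-qs).min(0).round(2))
    store(pb,rb,q)
E
python3 - <<'E'
from ik import *
print(V.round(1),max(np.abs(fk(q,V)[0]-e).max() for q,e in D))
R0=R.from_rotvec([-2.58317531,1.7863537,.00189034])
o=get_obs();Rc=R.from_rotvec([0,.44,0])*Rz(2.762)*R0
print((Rc.inv()*R.from_rotvec(o["orientation"])).magnitude(),o["ee_pos"])
store([542.76,-279.44,263.6],Rc,o["qpos"])
psi=np.radians(-5);Rt=tool(psi,np.pi/4,0);d=Rt.apply([0,0,1]);G=np.array([550.5,-285.8,25]);T=G+18.7*d
plan("pre",T-90*d,Rt,7,87);plan("in",T,Rt,5,87)
E
```

```text
[ -0.  312.4 563.1 484.9  77.5 309.6  11.9] 0.0032044879365003
0.006334924357097543 [ 544.51820942 -275.71821793  260.25598965]
# pre turn deg/row 2.9 mm/row 28.2
[[8.3, -1.5, -26.9, 0.004, 0.049, -0.01, 87.0], [16.6, -3.1, -53.8, 0.008, 0.098, -0.021, 87.0], [24.8, -4.6, -80.6, 0.012, 0.148, -0.031, 87.0], [33.1, -6.1, -107.5, 0.016, 0.197, -0.041, 87.0], [41.4, -7.7, -134.4, 0.019, 0.246, -0.051, 87.0]]
[[8.3, -1.5, -26.9, 0.004, 0.049, -0.011, 87.0], [16.6, -3.1, -53.8, 0.008, 0.099, -0.021, 87.0]]
  max rad/s 0.88 err 0.0 q end [-0.37  1.05  1.03 -0.21  1.83 -1.83] margin lo [2.6  1.53 0.94 1.1  1.53 0.62] hi [3.37 1.06 1.25 4.63 0.86 4.37]
# in turn deg/row 0.0 mm/row 18.0
[[-12.7, 1.1, -12.7, 0.0, -0.0, 0.0, 87.0], [-25.4, 2.2, -25.4, 0.0, -0.0, 0.0, 87.0], [-38.1, 3.4, -38.2, 0.0, -0.0, 0.0, 87.0], [-50.7, 4.5, -50.9, 0.0, -0.0, 0.0, 87.0], [-63.4, 5.6, -63.6, 0.0, -0.0, 0.0, 87.0]]
  max rad/s 0.48 err 0.0 q end [-0.4   1.04  1.21 -0.22  1.65 -1.81] margin lo [2.6  1.94 0.98 1.09 1.54 0.71] hi [3.38 1.07 1.37 4.66 0.9  4.35]
```

Request:
move_arm(
  motion=[
    [8.3,-1.5,-26.9,0.004,0.049,-0.01,87],
    [16.6,-3.1,-53.8,0.008,0.098,-0.021,87],
    [24.8,-4.6,-80.6,0.012,0.148,-0.031,87],
    [33.1,-6.1,-107.5,0.016,0.197,-0.041,87],
    [41.4,-7.7,-134.4,0.019,0.246,-0.051,87],
  ],
)

```text
t: 11.47
ee_pos: [584.7, -284.8, 128.3]
orientation: [-1.877, -1.756, 0.625]
ft_force: [-0.1, -0.5, -0.0]
width: 86.8
```

Request:
move_arm(
  motion=[
    [8.3,-1.5,-26.9,0.004,0.049,-0.011,87],
    [16.6,-3.1,-53.8,0.008,0.099,-0.021,87],
    [16.6,-3.1,-53.8,0.008,0.099,-0.021,87],
    [16.6,-3.1,-53.8,0.008,0.099,-0.021,87],
  ],
)

```text
t: 11.8
ee_pos: [599.3, -287.4, 71.8]
orientation: [-1.82, -1.669, 0.692]
ft_force: [-0.9, 0.9, 0.6]
width: 86.8
```

```bash
python3 - <<'E'
from ik import *
p,r,q=load();o=get_obs()
d=r.apply([0,0,1]);print(o["ee_pos"],p-90*d,(R.from_rotvec(o["orientation"])*r.inv()).as_rotvec(),o["ft_force"])
pc=get_image("wrist");cv2.imwrite("pics/w6.png",cv2.convertScaleAbs(cv2.resize(pc["color"][:,:,::-1],None,fx=1.42,fy=1.42,interpolation=cv2.INTER_CUBIC),alpha=1.3))
for m in mark_of(pc,"short_channel")[:2]: print(m,at(pc,m["location"][1],m["location"][0],3))
E
```

```text
[ 599.25638306 -287.43114086   71.82949877] [ 600.78793081 -290.18705234   75.40918018] [ 3.72286623e-03  3.23909780e-03 -4.44343840e-05] [-0.89857199  0.91639346  0.62017191]
{'location': [242.5, 269.8], 'p': 0.69} [ 554.46338534 -286.11073986    3.        ]
```

View pics/w6.png

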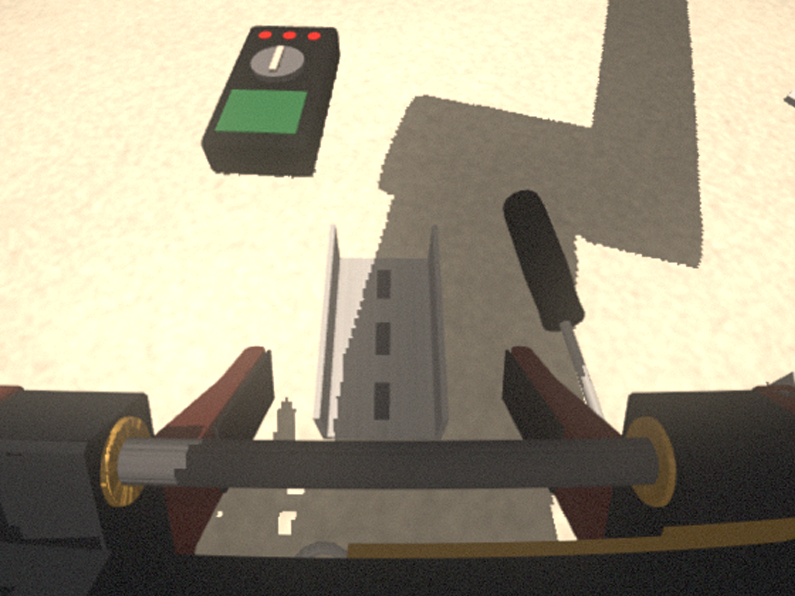

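The view shows the short channel centred between the fingers, with slots at (384,284), (382,338), (381,400). The measured pose is about 4 mm off my dead-reckoned command, so I'll re-base on measured poses.

```bash
cat >> ik.py <<'E'
def rebase():
    o=get_obs();store(o["ee_pos"],R.from_rotvec(o["orientation"]),o["qpos"]);return o
E
python3 - <<'E'
from ik import *
o=rebase();pc=get_image("wrist")
P=np.array([at(pc,x/1.42-.35,y/1.42-.35,3) for x,y in((384,284),(382,338),(381,400))]);d=P[0]-P[2]
print(P.round(1),np.degrees(np.arctan2(-d[1],-d[0])))
Rt=tool(np.radians(-5),np.pi/4,0);d=Rt.apply([0,0,1]);G=np.array([P[1][0]*.6+550.5*.4,P[1][1]*.6+.4*-286.3,25.5]);print(G);T=G+18.7*d
plan("in",T-20*d,Rt,4,87);plan("in",T,Rt,3,87)
E
```

```text
[[ 514.4 -284.     3. ]
 [ 550.4 -288.2    3. ]
 [ 586.6 -291.7    3. ]] -6.025855363097157
[ 550.43570706 -287.42860835   25.5       ]
# in turn deg/row 0.1 mm/row 17.9
[[-12.5, 0.3, -12.8, 0.0, 0.001, 0.0, 87.0], [-25.1, 0.7, -25.6, 0.0, 0.002, 0.0, 87.0], [-37.6, 1.0, -38.4, 0.0, 0.003, 0.0, 87.0], [-50.2, 1.4, -51.2, 0.0, 0.004, 0.001, 87.0]]
  max rad/s 0.45 err 0.0 q end [-0.39  1.04  1.17 -0.22  1.69 -1.82] margin lo [2.61 1.94 0.98 1.09 1.58 0.71] hi [3.38 1.07 1.41 4.66 0.9  4.36]
# in turn deg/row 0.0 mm/row 6.7
[[-4.7, 0.4, -4.7, 0.0, 0.0, -0.0, 87.0], [-9.4, 0.8, -9.5, 0.0, 0.0, -0.0, 87.0], [-14.1, 1.2, -14.2, 0.0, 0.0, -0.0, 87.0]]
  max rad/s 0.16 err 0.0 q end [-0.4   1.04  1.21 -0.22  1.65 -1.81] margin lo [2.6  1.94 1.09 1.09 1.54 0.72] hi [3.4  1.07 1.37 4.67 1.01 4.35]
```

Request:
move_arm(
  motion=[
    [-12.5,0.3,-12.8,0,0.001,0,87],
    [-25.1,0.7,-25.6,0,0.002,-0.005,87],
    [-37.6,1,-38.4,0,0.003,-0.01,87],
    [-50.2,1.4,-51.2,0,0.004,-0.01,87],
  ],
)

```text
t: 12.28
ee_pos: [551.9, -288.4, 27.9]
orientation: [-1.836, -1.662, 0.687]
ft_force: [0.5, 0.2, -0.4]
width: 86.9
```

Request:
move_arm(
  motion=[
    [-4.7,0.4,-4.7,0,0,0,87],
    [-9.4,0.8,-9.5,0,0,0,87],
    [-14.1,1.2,-14.2,0,0,0,87],
    [-14.1,1.2,-14.2,0,0,0,87],
  ],
)

```text
t: 12.62
ee_pos: [536.6, -286.5, 10.6]
orientation: [-1.83, -1.658, 0.69]
ft_force: [-0.4, 0.5, 0.1]
width: 87.1
```

```bash
python3 - <<'E'
from ik import *
p,r,q=load();o=get_obs();print(p,o["ee_pos"],(R.from_rotvec(o["orientation"])*r.inv()).as_rotvec(),o["ft_force"])
E
```

```text
[ 537.2435817  -286.28989506   12.25721033] [ 536.61085927 -286.45930734   10.5720312 ] [ 0.00062138  0.00300191 -0.01166747] [-0.42463039  0.54239482  0.07665403]
```

Request:
move_arm(
  motion=[
    [0,0,0,0,0,0,50],
    [0,0,0,0,0,0,50],
    [0,0,0,0,0,0,50],
    [0,0,0,0,0,0,50],
    [0,0,0,0,0,0,50],
  ],
)

```text
t: 13.03
ee_pos: [537.0, -286.0, 9.8]
orientation: [-1.829, -1.658, 0.69]
ft_force: [0.5, 1.8, 1.3]
width: 59.8
```

Request:
move_arm(
  motion=[
    [0,0,0,0,0,0,50],
    [0,0,0,0,0,0,50],
    [0,0,0,0,0,0,50],
  ],
)

```text
t: 13.28
ee_pos: [537.0, -286.0, 9.8]
orientation: [-1.829, -1.658, 0.69]
ft_force: [2.4, 3.0, 2.5]
width: 59.8
```

```bash
python3 - <<'E'
from ik import *
o=rebase();p,r,q=load();d=r.apply([0,0,1]);print(o["t"],p,o["ft_force"],o["moment"],o["width"],d,p-18.7*d)
j=r.apply([1,0,0]);print("jaw",j,np.degrees(np.arctan2(j[1],j[0])))
json.dump(dict(p=list(p),r=list(r.as_rotvec())),open("pick.json","w"))
plan("lift",p+[-10,30,130],r,5,50,)
# channel rotation relative to the pick: yaw -85 and -90 about own y
psi0=np.arctan2(-j[0],j[1]);print("psi0",np.degrees(psi0))
Rch0=Rz(psi0);Rch=Rz(-np.pi/2)*Ry(-np.pi/2)
Rt=Rch*Rch0.inv()*r;dt=Rt.apply([0,0,1]);print(dt)
G0=p-18.7*d
T=np.array([500,0,55+40])+18.7*dt
plan("stand hover",T,Rt,24,50)
E
```

```text
13.2833 [ 537.01857114 -285.9856149     9.76054994] [2.35252475 3.0017095  2.46816768] [ 0.43114658 -0.44457799 -0.39739465] 59.842341880992514 [-0.70632015  0.07042073 -0.70438112] [ 550.22675793 -287.30248262   22.93247695]
jaw [9.83053732e-02 9.95155875e-01 9.15046095e-04] 84.35840296131444
# lift turn deg/row 0.0 mm/row 26.8
[[-2.0, 6.0, 26.0, 0.0, 0.0, 0.0, 50.0], [-4.0, 12.0, 52.0, 0.0, 0.0, 0.0, 50.0], [-6.0, 18.0, 78.0, 0.0, 0.0, 0.0, 50.0], [-8.0, 24.0, 104.0, 0.0, 0.0, 0.0, 50.0], [-10.0, 30.0, 130.0, 0.0, 0.0, 0.0, 50.0]]
  max rad/s 0.48 err 0.0 q end [-0.37  0.86  1.27 -0.2   1.78 -1.81] margin lo [2.6  1.76 1.13 1.1  1.56 0.73] hi [3.37 1.1  1.31 4.65 0.91 4.35]
psi0 -5.641597038685554
[ 6.44541466e-04 -7.04381123e-01 -7.09821680e-01]
# stand hover turn deg/row 4.9 mm/row 10.5
[[-1.1, 10.1, -2.4, -0.052, -0.047, -0.047, 50.0], [-2.3, 20.2, -4.8, -0.105, -0.095, -0.095, 50.0], [-3.4, 30.4, -7.3, -0.157, -0.142, -0.142, 50.0], [-4.5, 40.5, -9.7, -0.209, -0.189, -0.189, 50.0], [-5.6, 50.6, -12.1, -0.261, -0.237, -0.237, 50.0]]
[[-1.2, 10.1, -2.4, -0.053, -0.047, -0.047, 50
[... 353 characters left out ...]
0], [-4.5, 40.4, -9.7, -0.209, -0.19, -0.189, 50.0], [-5.6, 50.6, -12.1, -0.261, -0.237, -0.236, 50.0]]
[[-1.1, 10.1, -2.4, -0.052, -0.047, -0.048, 50.0], [-2.2, 20.2, -4.8, -0.105, -0.095, -0.095, 50.0], [-3.4, 30.3, -7.2, -0.157, -0.142, -0.142, 50.0], [-4.5, 40.4, -9.6, -0.209, -0.19, -0.19, 50.0], [-5.6, 50.5, -12.1, -0.261, -0.237, -0.237, 50.0]]
[[-1.1, 10.2, -2.4, -0.053, -0.047, -0.047, 50.0], [-2.3, 20.3, -4.8, -0.105, -0.095, -0.095, 50.0], [-3.4, 30.4, -7.2, -0.157, -0.142, -0.142, 50.0], [-4.5, 40.5, -9.6, -0.209, -0.189, -0.189, 50.0]]
  max rad/s 1.87 err 0.0 q end [ 0.37  0.67  1.92 -0.84  1.08  0.98] margin lo [2.64 1.42 1.23 0.47 0.79 0.81] hi [2.63 1.28 0.64 4.6  0.97 1.56]
```

Request:
move_arm(
  motion=[
    [-2,6,26,0,0,0,50],
    [-4,12,52,0,0,0,50],
    [-6,18,78,0,0,0,50],
    [-8,24,104,0,0,0,50],
    [-10,30,130,0,0,0,50],
  ],
)

```text
t: 13.7
ee_pos: [526.1, -256.3, 139.9]
orientation: [-1.829, -1.658, 0.691]
ft_force: [1.4, -0.3, -2.1]
width: 59.6
```

Request:
move_arm(
  motion=[
    [-1.1,10.1,-2.4,-0.052,-0.047,-0.047,50],
    [-2.3,20.2,-4.8,-0.105,-0.095,-0.095,50],
    [-3.4,30.4,-7.3,-0.157,-0.142,-0.142,50],
    [-4.5,40.5,-9.7,-0.209,-0.189,-0.189,50],
    [-5.6,50.6,-12.1,-0.261,-0.237,-0.237,50],
  ],
)

```text
t: 14.12
ee_pos: [520.7, -205.7, 126.9]
orientation: [-2.332, -1.51, 0.628]
ft_force: [-0.6, 1.1, -3.1]
width: 59.9
```

Request:
move_arm(
  motion=[
    [-1.2,10.1,-2.4,-0.053,-0.047,-0.047,50],
    [-2.3,20.2,-4.8,-0.105,-0.094,-0.095,50],
    [-3.4,30.3,-7.2,-0.157,-0.142,-0.142,50],
    [-4.5,40.5,-9.7,-0.209,-0.189,-0.189,50],
    [-5.7,50.6,-12.1,-0.262,-0.236,-0.237,50],
  ],
)

```text
t: 14.53
ee_pos: [514.8, -155.1, 115.0]
orientation: [-2.817, -1.274, 0.532]
ft_force: [0.3, 0.5, -3.5]
width: 59.9
```

Request:
move_arm(
  motion=[
    [-1.1,10.1,-2.4,-0.052,-0.048,-0.047,50],
    [-2.2,20.2,-4.8,-0.104,-0.095,-0.094,50],
    [-3.3,30.3,-7.2,-0.156,-0.142,-0.142,50],
    [-4.5,40.4,-9.7,-0.209,-0.19,-0.189,50],
    [-5.6,50.6,-12.1,-0.261,-0.237,-0.236,50],
  ],
)

```text
t: 14.95
ee_pos: [509.2, -104.4, 103.1]
orientation: [2.729, 0.78, -0.324]
ft_force: [-0.3, 0.5, -2.5]
width: 59.5
```

Request:
move_arm(
  motion=[
    [-1.1,10.1,-2.4,-0.052,-0.047,-0.048,50],
    [-2.2,20.2,-4.8,-0.105,-0.095,-0.095,50],
    [-3.4,30.3,-7.2,-0.157,-0.142,-0.142,50],
    [-4.5,40.4,-9.6,-0.209,-0.19,-0.19,50],
    [-5.6,50.5,-12.1,-0.261,-0.237,-0.237,50],
  ],
)

```text
t: 15.37
ee_pos: [503.8, -53.8, 91.0]
orientation: [2.55, 0.327, -0.134]
ft_force: [0.8, -0.7, -2.8]
width: 59.9
```

Request:
move_arm(
  motion=[
    [-1.1,10.2,-2.4,-0.053,-0.047,-0.047,50],
    [-2.3,20.3,-4.8,-0.105,-0.095,-0.095,50],
    [-3.4,30.4,-7.2,-0.157,-0.142,-0.142,50],
    [-4.5,40.5,-9.6,-0.209,-0.189,-0.189,50],
  ],
)

```text
t: 15.7
ee_pos: [499.5, -13.1, 81.3]
orientation: [2.359, -0.002, 0.003]
ft_force: [-0.6, -0.1, -3.9]
width: 59.9
```

Request:
move_arm(
  motion=[
    [0,0,0,0,0,0,50],
    [0,0,0,0,0,0,50],
    [0,0,0,0,0,0,50],
  ],
)

```text
t: 15.95
ee_pos: [499.6, -13.9, 81.4]
orientation: [2.362, 0.004, -0.001]
ft_force: [-0.1, -0.1, -3.4]
width: 59.8
```

```bash
python3 - <<'E'
from ik import *
p,r,q=load();o=rebase();print(o["t"],p,o["ee_pos"],(R.from_rotvec(o["orientation"])*r.inv()).as_rotvec(),o["ft_force"],o["width"],o["qpos"])
# channel attitude from the pick
k=json.load(open("pick.json"));rc=R.from_rotvec(o["orientation"])*R.from_rotvec(k["r"]).inv()*Rz(np.radians(-5.64))
print(rc.as_matrix().round(3).tolist())
s=get_image("side");cv2.imwrite("pics/s2.png",cv2.resize(s["color"][100:330,180:480,::-1],None,fx=2.6,fy=2.6,interpolation=cv2.INTER_CUBIC))
E
```

```text
15.95 [500.01857114 -13.1856149   81.76054994] [499.58592911 -13.85713685  81.44712856] [0.0015235  0.00159324 0.00094193] [-0.08207396 -0.12918656 -3.35212829] 59.80548611967489 [ 0.36543824  0.66851077  1.91655023 -0.83999474  1.08016228  0.97452188]
[[0.002, 1.0, -0.001], [-0.002, 0.001, 1.0], [1.0, -0.002, 0.002]]
```

View pics/s2.png

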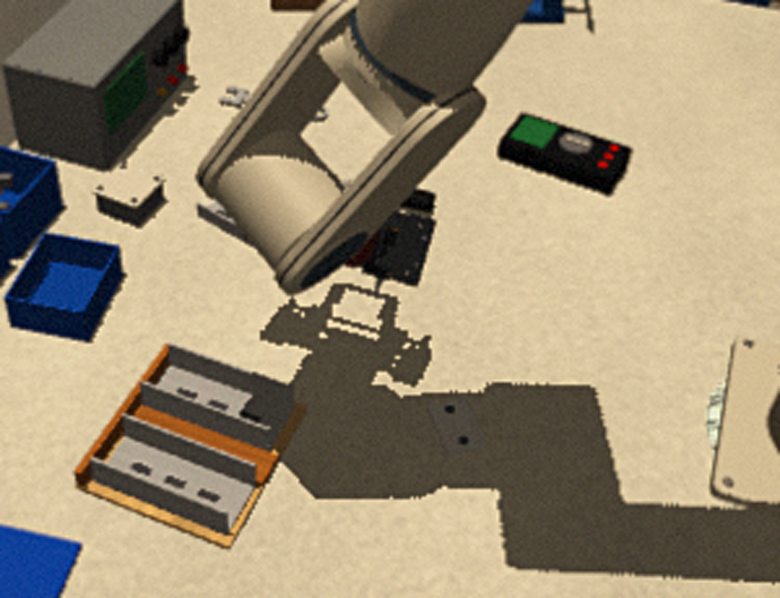

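The side view hides the short channel behind the wrist. The cradle pair, meter and fixing plate are undisturbed. The attitude from the poses is upright within 0.2°, so I'll lower it to the bench.

Request:
move_arm(
  motion=[
    [0,0,-10,0,0,0,50],
    [0,0,-22,0,0,0,50],
    [0,0,-31,0,0,0,50],
    [0,0,-36,0,0,0,50],
    [0,0,-36,0,0,0,50],
  ],
)

```text
t: 16.42
ee_pos: [498.8, -14.1, 44.1]
orientation: [2.36, 0.002, -0.003]
ft_force: [-0.0, 0.1, -3.4]
width: 59.6
```

Request:
move_arm(
  motion=[
    [0,0,-0.7,0,0,0,50],
    [0,0,-1.5,0,0,0,50],
    [0,0,-1.5,0,0,0,50],
  ],
)

```text
t: 16.67
ee_pos: [499.8, -13.5, 44.2]
orientation: [2.361, 0.001, 0.001]
ft_force: [-0.8, -0.7, -2.9]
width: 59.9
```

Request:
move_arm(
  motion=[
    [0,0,-0.5,0,0,0,50],
    [0,0,-1,0,0,0,50],
    [0,0,-1,0,0,0,50],
  ],
)

```text
t: 16.92
ee_pos: [499.7, -13.5, 43.3]
orientation: [2.361, 0.001, 0.001]
ft_force: [0.3, 0.3, -3.6]
width: 59.8
```

Request:
move_arm(
  motion=[
    [0,0,-0.5,0,0,0,50],
    [0,0,-1,0,0,0,50],
    [0,0,-1,0,0,0,50],
  ],
)

```text
t: 17.17
ee_pos: [499.7, -13.5, 42.2]
orientation: [2.361, 0.001, 0.0]
ft_force: [0.3, -0.2, -1.6]
width: 59.8
```

Request:
move_arm(
  motion=[
    [0,0,-0.5,0,0,0,50],
    [0,0,-0.5,0,0,0,50],
  ],
)

```text
t: 17.33
ee_pos: [499.7, -13.5, 42.2]
orientation: [2.36, 0.001, 0.001]
ft_force: [-1.9, 1.9, 4.2]
width: 60.2
```

Request:
move_arm(
  motion=[
    [0,0,-0.5,0,0,0,50],
    [0,0,-0.5,0,0,0,50],
  ],
)

```text
t: 17.5
ee_pos: [499.7, -13.5, 42.2]
orientation: [2.359, 0.001, 0.001]
ft_force: [-3.4, 4.3, 9.0]
width: 59.8
```

Request:
move_arm(
  motion=[
    [0,0,0.8,0,0,0,50],
    [0,0,0.8,0,0,0,62],
    [0,0,0.8,0,0,0,68],
    [0,0,0.8,0,0,0,76],
    [0,0,0.8,0,0,0,87],
  ],
)

```text
t: 17.92
ee_pos: [499.6, -13.7, 41.9]
orientation: [2.361, 0.001, -0.0]
ft_force: [0.6, -0.7, -0.6]
width: 78.0
```

Request:
move_arm(
  motion=[
    [0,0,0,0,0,0,87],
    [0,0,0,0,0,0,87],
  ],
)

```text
t: 18.08
ee_pos: [499.6, -13.6, 41.9]
orientation: [2.361, 0.001, 0.0]
ft_force: [-0.8, 0.7, -0.3]
width: 86.9
```

```bash
python3 - <<'E'
from ik import *
o=rebase();p,r,q=load();print(o["t"],p,o["ft_force"],o["width"])
d=r.apply([0,0,1]);json.dump(dict(p=list(p),d=list(d)),open("stand.json","w"))
plan("retreat",p-120*d,r,7,87)
# channel: G1 at z_ch=22.9 ; mouth faces +y. web side -y. second grasp z_ch=10
G1=p-18.7*d+[0,0,-.8+.0];G2=np.array([G1[0],G1[1]-12.9,55]);Rt=tool(-np.pi/2,np.pi/4,0);d2=Rt.apply([0,0,1]);T2=G2+18.7*d2;print(G1,G2,d2,T2)
plan("over",[500,20,215],tool(-np.pi/2,0,0),8,87)
plan("pre2",T2-110*d2,Rt,9,87)
E
```

```text
18.0833 [499.60068775 -13.58616594  41.86530219] [-0.76718333  0.67233289 -0.34006987] 86.88659707654747
# retreat turn deg/row 0.0 mm/row 17.1
[[-0.0, 12.1, 12.2, 0.0, 0.0, 0.0, 87.0], [-0.0, 24.1, 24.4, 0.0, 0.0, 0.0, 87.0], [-0.0, 36.2, 36.5, 0.0, 0.0, 0.0, 87.0], [-0.0, 48.3, 48.7, 0.0, 0.0, 0.0, 87.0], [-0.0, 60.3, 60.9, 0.0, 0.0, 0.0, 87.0]]
[[-0.0, 12.1, 12.2, 0.0, 0.0, 0.0, 87.0], [-0.0, 24.2, 24.3, 0.0, 0.0, 0.0, 87.0]]
  max rad/s 0.36 err 0.0 q end [ 0.5   0.62  1.83 -0.71  1.23  0.94] margin lo [3.39 1.52 1.74 0.47 0.95 3.48] hi [2.5  1.39 0.68 5.16 1.46 1.52]
[ 4.99593639e+02 -4.23539833e-01  5.43481944e+01] [499.5936395  -13.32353983  55.        ] [-1.87544024e-16  7.07106781e-01 -7.07106781e-01] [ 4.99593639e+02 -1.00643025e-01  4.17771032e+01]
# over turn deg/row 5.6 mm/row 12.7
[[0.0, -6.4, 11.0, 0.098, 0.0, -0.0, 87.0], [0.1, -12.7, 22.0, 0.195, 0.0, -0.0, 87.0], [0.1, -19.1, 33.0, 0.293, 0.0, -0.0, 87.0], [0.2, -25.5, 44.0, 0.39, 0.0, -0.0, 87.0], [0.2, -31.8, 55.0, 0.488, 0.0, -0.001, 87.0]]
[[0.1, -6.4, 11.0, 0.098, -0.0, 0.0, 87.0], [0.1, -12.7, 21.9, 0.195, -0.0, 0.0, 87.0], [0.2, -19.1, 32.9, 0.293, -0.0, 0.0, 87.0]]
  max rad/s 1.69 err 0.0 q end [0.02 0.25 1.91 0.   0.98 0.02] margin lo [3.02 1.15 1.77 0.65 0.86 2.56] hi [2.54 1.55 0.67 4.45 1.52 1.68]
# pre2 turn deg/row 5.0 mm/row 15.2
[[-0.0, -10.9, -10.6, 0.087, -0.0, -0.0, 87.0], [-0.1, -21.8, -21.2, 0.174, -0.0, -0.0, 87.0], [-0.1, -32.6, -31.8, 0.262, -0.0, -0.0, 87.0], [-0.2, -43.5, -42.4, 0.349, -0.0, -0.0, 87.0], [-0.2, -54.4, -53.0, 0.436, -0.0, -0.0, 87.0]]
[[-0.1, -10.9, -10.6, 0.087, -0.0, -0.0, 87.0], [-0.1, -21.7, -21.2, 0.175, -0.0, -0.0, 87.0], [-0.2, -32.6, -31.8, 0.262, -0.0, -0.0, 87.0], [-0.2, -43.5, -42.4, 0.349, -0.0, -0.0, 87.0]]
  max rad/s 1.66 err 0.0 q end [-0.56  0.64  1.82  0.68  1.25 -0.97] margin lo [2.44 1.17 1.73 1.42 0.85 1.57] hi [3.06 1.47 0.66 3.77 1.44 2.66]
```

Request:
move_arm(
  motion=[
    [0,12.1,12.2,0,0,0,87],
    [0,24.1,24.4,0,0,0,87],
    [0,36.2,36.5,0,0,0,87],
    [0,48.3,48.7,0,0,0,87],
    [0,60.3,60.9,0,0,0,87],
  ],
)

```text
t: 18.5
ee_pos: [499.5, 47.3, 103.4]
orientation: [2.361, 0.001, -0.0]
ft_force: [0.1, 0.2, 0.1]
width: 87.0
```

Request:
move_arm(
  motion=[
    [0,12.1,12.2,0,0,0,87],
    [0,24.2,24.3,0,0,0,87],
  ],
)

```text
t: 18.67
ee_pos: [499.5, 71.5, 127.7]
orientation: [2.361, 0.001, -0.0]
ft_force: [0.6, 0.3, 0.2]
width: 87.0
```

Request:
move_arm(
  motion=[
    [0,-6.4,11,0.098,0,0,87],
    [0.1,-12.7,22,0.195,0,0,87],
    [0.1,-19.1,33,0.293,0,0,87],
    [0.2,-25.5,44,0.39,0,0,87],
    [0.2,-31.8,55,0.488,0,-0.001,87],
  ],
)

```text
t: 19.08
ee_pos: [500.0, 39.3, 183.2]
orientation: [2.853, 0.001, 0.003]
ft_force: [-0.5, -0.0, -0.7]
width: 86.7
```

Request:
move_arm(
  motion=[
    [0.1,-6.4,11,0.098,0,0,87],
    [0.1,-12.7,21.9,0.195,0,0,87],
    [0.2,-19.1,32.9,0.293,0,0,87],
  ],
)

```text
t: 19.33
ee_pos: [500.3, 19.9, 216.4]
orientation: [-3.137, -0.001, -0.004]
ft_force: [-0.2, 0.0, -0.3]
width: 87.0
```

Request:
move_arm(
  motion=[
    [0,-10.9,-10.6,0.087,0,0,87],
    [-0.1,-21.8,-21.2,0.174,0,0,87],
    [-0.1,-32.6,-31.8,0.262,0,0,87],
    [-0.2,-43.5,-42.4,0.349,0,0,87],
    [-0.2,-54.4,-53,0.436,0,0,87],
  ],
)

```text
t: 19.75
ee_pos: [500.1, -35.1, 162.3]
orientation: [-2.702, -0.0, -0.004]
ft_force: [0.3, -0.4, 0.4]
width: 86.9
```

Request:
move_arm(
  motion=[
    [-0.1,-10.9,-10.6,0.087,0,0,87],
    [-0.1,-21.7,-21.2,0.175,0,0,87],
    [-0.2,-32.6,-31.8,0.262,0,0,87],
    [-0.2,-43.5,-42.4,0.349,0,0,87],
  ],
)

```text
t: 20.08
ee_pos: [499.7, -78.8, 119.5]
orientation: [-2.352, 0.0, -0.002]
ft_force: [0.5, -0.9, -0.2]
width: 87.1
```

Request:
move_arm(
  motion=[
    [0,0,0,0,0,0,87],
    [0,0,0,0,0,0,87],
  ],
)

```text
t: 20.25
ee_pos: [498.9, -78.6, 118.2]
orientation: [-2.356, 0.005, 0.003]
ft_force: [-0.0, 0.1, 0.3]
width: 87.1
```

```bash
python3 - <<'E'
from ik import *
p,r,q=load();o=rebase();print(o["t"],p,o["ee_pos"],(R.from_rotvec(o["orientation"])*r.inv()).as_rotvec(),o["qpos"])
pc=get_image("wrist");cv2.imwrite("pics/w7.png",cv2.convertScaleAbs(cv2.resize(pc["color"][:,:,::-1],None,fx=1.42,fy=1.42,interpolation=cv2.INTER_CUBIC),alpha=1.3))
for X in ((470,-23.3,110),(530,-23.3,110),(470,-23.3,0),(530,-23.3,0),(470,11.7,110),(530,11.7,110)): print(X,(proj(pc,X)*1.42).round())
E
```

```text
20.25 [499.60068775 -77.88616594 119.56530219] [498.94499197 -78.56695869 118.16219546] [ 0.00050076  0.00325493 -0.00258051] [-0.55808683  0.64211912  1.82157028  0.68400098  1.2499284  -0.97129905]
(470, -23.3, 110) [323. 264.]
(530, -23.3, 110) [457. 263.]
(470, -23.3, 0) [344. 361.]
(530, -23.3, 0) [436. 361.]
(470, 11.7, 110) [328. 205.]
(530, 11.7, 110) [451. 204.]
```

View pics/w7.png

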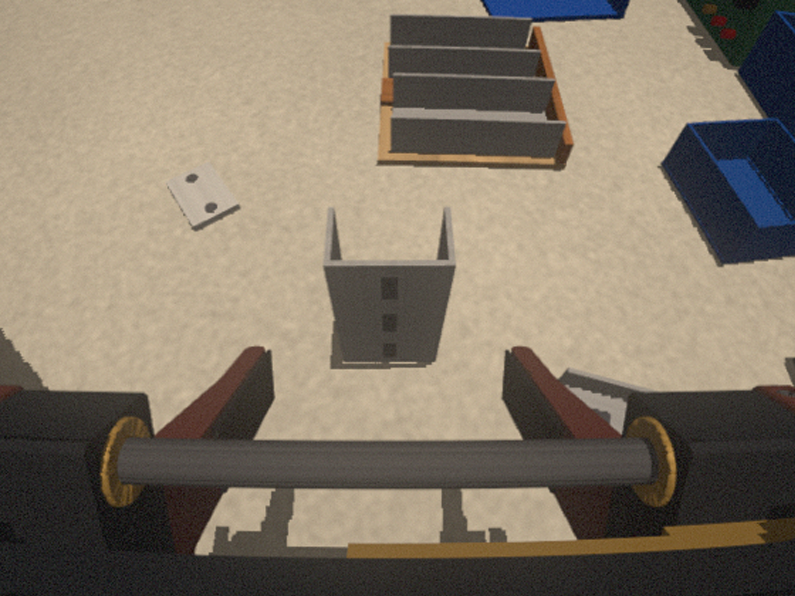

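The standing channel shows at (324,263), (455,263), (342,362), (437,362), within 2 px of my prediction. I'll regrasp it from the web side.

```bash
python3 - <<'E'
from ik import *
Rt=tool(-np.pi/2,np.pi/4,0);d=Rt.apply([0,0,1]);T=np.array([499.6,-.2,41.8])
plan("a",T-20*d,Rt,5,87);plan("b",T,Rt,3,87)
E
```

```text
# a turn deg/row 0.0 mm/row 17.9
[[0.1, 12.8, -12.4, -0.0, -0.001, 0.0, 87.0], [0.3, 25.7, -24.9, -0.0, -0.001, 0.001, 87.0], [0.4, 38.5, -37.3, -0.0, -0.002, 0.001, 87.0], [0.5, 51.4, -49.8, -0.0, -0.003, 0.002, 87.0], [0.7, 64.2, -62.2, -0.0, -0.003, 0.002, 87.0]]
  max rad/s 0.38 err 0.0 q end [-0.46  0.73  1.89  0.79  1.1  -1.04] margin lo [2.46 1.56 1.75 2.01 0.99 1.5 ] hi [3.46 1.38 0.69 3.66 1.47 3.52]
# b turn deg/row 0.0 mm/row 6.7
[[-0.0, 4.7, -4.7, -0.0, -0.0, 0.0, 87.0], [-0.0, 9.4, -9.4, -0.0, -0.0, 0.0, 87.0], [-0.0, 14.2, -14.2, -0.0, -0.0, 0.0, 87.0]]
  max rad/s 0.13 err 0.0 q end [-0.44  0.75  1.9   0.82  1.07 -1.06] margin lo [2.55 1.63 1.8  2.11 0.96 1.48] hi [3.44 1.36 0.68 3.63 1.6  3.59]
```

Request:
move_arm(
  motion=[
    [0.1,12.8,-12.4,0,-0.001,0,87],
    [0.3,25.7,-24.9,0,-0.001,0.001,87],
    [0.4,38.5,-37.3,0,-0.002,0.001,87],
    [0.5,51.4,-49.8,0,-0.003,0.002,87],
    [0.7,64.2,-62.2,0,-0.003,0.002,87],
  ],
)

```text
t: 20.72
ee_pos: [500.8, -11.9, 58.8]
orientation: [-2.359, -0.008, -0.005]
ft_force: [-0.3, 0.1, -0.4]
width: 86.8
```

Request:
move_arm(
  motion=[
    [0,4.7,-4.7,0,0,0,87],
    [0,9.4,-9.4,0,0,0,87],
    [0,14.2,-14.2,0,0,0,87],
    [0,14.2,-14.2,0,0,0,87],
  ],
)

```text
t: 21.05
ee_pos: [500.3, 1.4, 43.4]
orientation: [-2.357, -0.005, -0.002]
ft_force: [-0.3, -0.2, -0.3]
width: 87.5
```

Request:
move_arm(
  motion=[
    [0,0,0,0,0,0,50],
    [0,0,0,0,0,0,50],
    [0,0,0,0,0,0,50],
    [0,0,0,0,0,0,50],
    [0,0,0,0,0,0,50],
  ],
)

```text
t: 21.47
ee_pos: [500.4, 0.2, 43.4]
orientation: [-2.356, -0.003, -0.003]
ft_force: [-0.4, -0.9, 2.4]
width: 60.1
```

Request:
move_arm(
  motion=[
    [0,0,0,0,0,0,50],
    [0,0,0,0,0,0,50],
    [0,0,0,0,0,0,50],
  ],
)

```text
t: 21.72
ee_pos: [500.3, 0.3, 43.4]
orientation: [-2.356, -0.004, -0.003]
ft_force: [-1.2, -3.0, 4.1]
width: 59.4
```

```bash
python3 - <<'E'
from ik import *
o=rebase();p,r,q=load();d=r.apply([0,0,1]);j=r.apply([1,0,0]);print(o["t"],p,o["ft_force"],o["width"],d,j,"G",p-18.7*d)
json.dump(dict(p=list(p),r=list(r.as_rotvec())),open("pick2.json","w"))
# channel now: x_ch up, z_ch=+y ; its y along jaw
psi=np.arctan2(-j[0],j[1]);print(np.degrees(psi))
Rch=Rz(psi)*Ry(-np.pi/2)
yaw=np.radians(-2.27)
# target channel: z down, x_ch along -(cradle x) -> Rz(yaw+pi) Ry(-pi)
Rg=Rz(yaw-np.pi)*Ry(-np.pi);Rt=Rg*Rch.inv()*r;print(Rt.apply([0,0,1]),Rt.apply([1,0,0]))
json.dump(list(Rt.as_rotvec()),open("placeR.json","w"))
plan("lift",p+[0,0,110],r,5,50)
T=np.array([574,243,34+60])+18.7*Rt.apply([0,0,1])
plan("carry",T+[0,0,40],Rt,26,50)
E
```

```text
21.7167 [5.00326355e+02 2.88362836e-01 4.34158743e+01] [-1.2374079  -3.00519444  4.09705393] 59.40441899084991 [ 0.00090364  0.70695449 -0.70725846] [0.99999349 0.00183139 0.00310827] G [500.30945653 -12.93168617  56.64160753]
-89.89506828859096
[-0.70679053  0.02581689 -0.70695165] [-0.03650259 -0.99933356  0.        ]
# lift turn deg/row 0.0 mm/row 22.0
[[0.0, 0.0, 22.0, 0.0, 0.0, 0.0, 50.0], [0.0, 0.0, 44.0, 0.0, 0.0, 0.0, 50.0], [0.0, 0.0, 66.0, 0.0, 0.0, 0.0, 50.0], [0.0, 0.0, 88.0, 0.0, 0.0, 0.0, 50.0], [0.0, 0.0, 110.0, 0.0, 0.0, 0.0, 50.0]]
  max rad/s 0.5 err 0.0 q end [-0.43  0.55  1.9   0.75  1.21 -0.9 ] margin lo [2.57 1.45 1.81 2.06 0.99 1.51] hi [3.43 1.4  0.68 3.64 1.48 3.44]
# carry turn deg/row 4.7 mm/row 9.7
[[2.3, 9.4, -1.3, -0.046, 0.048, -0.048, 50.0], [4.7, 18.7, -2.5, -0.092, 0.095, -0.095, 50.0], [7.0, 28.1, -3.8, -0.137, 0.143, -0.143, 50.0], [9.3, 37.4, -5.0, -0.183, 0.19, -0.191, 50.0], [11.6, 46.8, -6.3, -0.229, 0.238, -0.238, 50.0]]
[[2.4, 9.3, -1.2, -0.046, 0.048, -0.048, 50.0], [4.7, 18.7, -2.5, -0.092, 0.095, -0.096, 50.0], [7.0, 28.0, -3.7, -0.138, 0.
[... 322 characters left out ...]
2, -0.229, 0.238, -0.238, 50.0]]
[[2.3, 9.4, -1.3, -0.046, 0.048, -0.048, 50.0], [4.6, 18.7, -2.5, -0.092, 0.095, -0.095, 50.0], [7.0, 28.1, -3.8, -0.138, 0.143, -0.143, 50.0], [9.3, 37.4, -5.0, -0.184, 0.191, -0.191, 50.0], [11.6, 46.8, -6.3, -0.23, 0.238, -0.238, 50.0]]
[[2.3, 9.3, -1.3, -0.045, 0.048, -0.048, 50.0], [4.7, 18.7, -2.5, -0.091, 0.095, -0.096, 50.0], [7.0, 28.0, -3.8, -0.137, 0.143, -0.143, 50.0], [9.3, 37.4, -5.0, -0.183, 0.19, -0.191, 50.0], [11.6, 46.7, -6.3, -0.229, 0.238, -0.239, 50.0]]
[[2.4, 9.4, -1.2, -0.046, 0.048, -0.048, 50.0]]
  max rad/s 1.59 err 0.0 q end [0.28 0.9  1.22 0.23 1.77 1.84] margin lo [2.6  1.37 1.13 1.49 0.91 1.74] hi [2.72 1.21 0.67 3.71 0.92 0.7 ]
```

Request:
move_arm(
  motion=[
    [0,0,22,0,0,0,50],
    [0,0,44,0,0,0,50],
    [0,0,66,0,0,0,50],
    [0,0,88,0,0,0,50],
    [0,0,110,0,0,0,50],
  ],
)

```text
t: 22.13
ee_pos: [500.0, 0.6, 153.5]
orientation: [-2.357, -0.003, -0.002]
ft_force: [-0.1, 1.0, -3.2]
width: 59.7
```

Request:
move_arm(
  motion=[
    [2.3,9.4,-1.3,-0.046,0.048,-0.048,50],
    [4.7,18.7,-2.5,-0.092,0.095,-0.095,50],
    [7,28.1,-3.8,-0.137,0.143,-0.143,50],
    [9.3,37.4,-5,-0.183,0.19,-0.191,50],
    [11.6,46.8,-6.3,-0.229,0.238,-0.238,50],
  ],
)

```text
t: 22.55
ee_pos: [511.6, 47.7, 146.5]
orientation: [-2.559, 0.417, 0.172]
ft_force: [0.4, -0.2, -3.9]
width: 60.0
```

Request:
move_arm(
  motion=[
    [2.4,9.3,-1.2,-0.046,0.048,-0.048,50],
    [4.7,18.7,-2.5,-0.092,0.095,-0.096,50],
    [7,28,-3.7,-0.138,0.143,-0.143,50],
    [9.3,37.4,-5,-0.184,0.19,-0.191,50],
    [11.7,46.7,-6.3,-0.229,0.238,-0.239,50],
  ],
)

```text
t: 22.97
ee_pos: [523.1, 94.7, 140.2]
orientation: [-2.691, 0.873, 0.361]
ft_force: [-0.3, 0.1, -3.0]
width: 60.0
```

Request:
move_arm(
  motion=[
    [2.3,9.4,-1.2,-0.046,0.048,-0.047,50],
    [4.6,18.7,-2.5,-0.092,0.095,-0.095,50],
    [6.9,28.1,-3.7,-0.138,0.143,-0.143,50],
    [9.3,37.5,-5,-0.184,0.19,-0.19,50],
    [11.6,46.8,-6.2,-0.229,0.238,-0.238,50],
  ],
)

```text
t: 23.38
ee_pos: [534.8, 141.5, 133.8]
orientation: [-2.741, 1.364, 0.565]
ft_force: [-0.4, -0.1, -3.8]
width: 60.1
```

Request:
move_arm(
  motion=[
    [2.3,9.4,-1.3,-0.046,0.048,-0.048,50],
    [4.6,18.7,-2.5,-0.092,0.095,-0.095,50],
    [7,28.1,-3.8,-0.138,0.143,-0.143,50],
    [9.3,37.4,-5,-0.184,0.191,-0.191,50],
    [11.6,46.8,-6.3,-0.23,0.238,-0.238,50],
  ],
)

```text
t: 23.8
ee_pos: [546.5, 188.4, 127.3]
orientation: [2.314, -1.626, -0.673]
ft_force: [-0.2, 0.3, -3.6]
width: 59.8
```

Request:
move_arm(
  motion=[
    [2.3,9.3,-1.3,-0.045,0.048,-0.048,50],
    [4.7,18.7,-2.5,-0.091,0.095,-0.096,50],
    [7,28,-3.8,-0.137,0.143,-0.143,50],
    [9.3,37.4,-5,-0.183,0.19,-0.191,50],
    [11.6,46.7,-6.3,-0.229,0.238,-0.239,50],
  ],
)

```text
t: 24.22
ee_pos: [558.2, 235.1, 120.8]
orientation: [1.825, -1.776, -0.736]
ft_force: [-0.1, 0.7, -3.0]
width: 59.7
```

Request:
move_arm(
  motion=[
    [2.4,9.4,-1.2,-0.046,0.048,-0.048,50],
    [2.4,9.4,-1.2,-0.046,0.048,-0.048,50],
    [2.4,9.4,-1.2,-0.046,0.048,-0.048,50],
  ],
)

```text
t: 24.47
ee_pos: [560.3, 243.8, 118.8]
orientation: [1.732, -1.794, -0.745]
ft_force: [-0.7, 0.6, -3.6]
width: 59.8
```

```bash
python3 - <<'E'
from ik import *
p,r,q=load();o=rebase();print(o["t"],p,o["ee_pos"],(R.from_rotvec(o["orientation"])*r.inv()).as_rotvec(),o["ft_force"],o["width"])
Rt=R.from_rotvec(json.load(open("placeR.json")))
# fix attitude and hover: G over (572.9,246.1)
T=np.array([572.9,246.1,33.6+45])+18.7*Rt.apply([0,0,1])
plan("hover",T,Rt,4,50)
pc=get_image("wrist");s=get_image("side")
cv2.imwrite("pics/w8.png",cv2.convertScaleAbs(np.hstack([cv2.resize(s["color"][150:350,180:380,::-1],(400,400),interpolation=cv2.INTER_CUBIC),cv2.resize(pc["color"][60:420,100:460,::-1],(400,400))]),alpha=1.4))
E
```

```text
24.4667 [560.82635467 243.48836284 120.81587433] [560.3463094  243.83448099 118.76026549] [0.00069304 0.00067094 0.00169188] [-0.70888673  0.58536094 -3.6474699 ] 59.832663025878624
# hover turn deg/row 0.0 mm/row 13.4
[[-0.2, 0.7, -13.3, -0.0, -0.0, -0.0, 50.0], [-0.3, 1.4, -26.7, -0.0, -0.001, -0.001, 50.0], [-0.5, 2.1, -40.0, -0.0, -0.001, -0.001, 50.0], [-0.7, 2.7, -53.4, -0.0, -0.001, -0.001, 50.0]]
  max rad/s 0.21 err 0.0 q end [0.28 0.97 1.22 0.23 1.71 1.83] margin lo [3.28 1.82 1.13 1.54 1.6  4.37] hi [2.72 1.14 1.36 4.22 0.94 0.7 ]
```

View pics/w8.png

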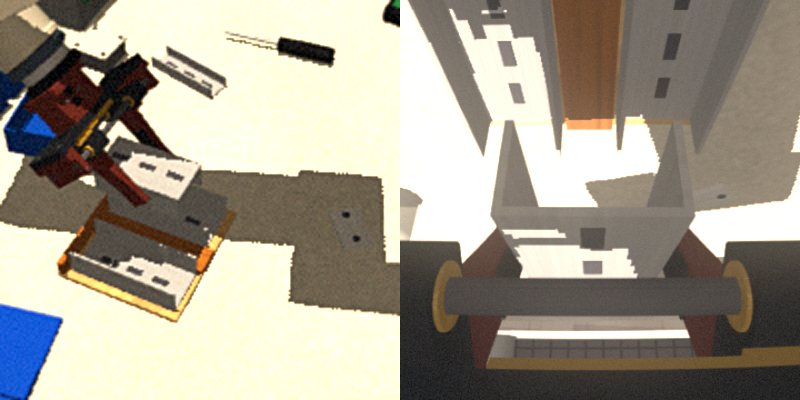

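```bash
python3 - <<'E'
from ik import *
pc=get_image("wrist");o=get_obs();r=R.from_rotvec(o["orientation"]);p=o["ee_pos"]
f=lambda x,y:(100+(x-400)*.9-.05,60+y*.9-.05)
W=lambda x,y,z:at(pc,*f(x,y),z)[:2].round(1)
for n,s,z in(("out L",(486,152),41),("in L",(560,150),41),("in R",(620,150),41),("out R",(689,155),41),("slotL",(517,93),9),("slotL2",(508,53),9),("slotR",(661,88),9),("slotR2",(671,48),9),("slotR3",(681,3),9),("bar",(564,125),11),("bar",(618,125),11)): print(n,W(*s,z))
G=p-18.7*r.apply([0,0,1]);print("G",G)
yaw=np.radians(-2.27);u=np.array([np.cos(yaw),np.sin(yaw),0]);v=np.array([-u[1],u[0],0])
C=G-1.64*u+[0,0,10.4]
for sx in(-55,55):
  for sy in(-30,30):
    for z in(0,-35):
      c,w=proj(pc,C+sx*u+sy*v+[0,0,z]);print(sx,sy,z,(400+(c-100)/.9).round(),((w-60)/.9).round())
E
```

```text
out L [508.7 321.3]
in L [509.3 267.6]
in R [507.8 225.1]
out R [499.5 174.5]
slotL [534.4 296.6]
slotL2 [570.6 294.6]
slotR [535.8 196.4]
slotR2 [570.9 194.6]
slotR3 [602.  193.6]
bar [499. 267.]
bar [497.5 225.1]
G [573.81517509 242.78889487 133.95944975]
-55 -30 0 645.0 298.0
-55 -30 -35 641.0 238.0
-55 30 0 537.0 298.0
-55 30 -35 541.0 238.0
55 -30 0 696.0 223.0
55 -30 -35 681.0 125.0
55 30 0 487.0 222.0
55 30 -35 502.0 125.0
```

Request:
move_arm(
  motion=[
    [-0.2,0.7,-13.3,0,0,0,50],
    [-0.3,1.4,-26.7,0,-0.001,-0.001,50],
    [-0.5,2.1,-40,0,-0.001,-0.001,50],
    [-0.7,2.7,-53.4,0,-0.001,-0.001,50],
    [-0.7,2.7,-53.4,0,-0.001,-0.001,50],
  ],
)

```text
t: 25.03
ee_pos: [558.1, 245.9, 63.4]
orientation: [1.727, -1.795, -0.746]
ft_force: [-0.2, 0.6, -4.2]
width: 59.8
```

```bash
python3 - <<'E'
from ik import *
o=rebase();p,r,q=load();Rt=R.from_rotvec(json.load(open("placeR.json")))
print(o["t"],"G",p-18.7*r.apply([0,0,1]),(r*Rt.inv()).as_rotvec(),o["ft_force"])
T=np.array([572.8,246.0,33.6+12])+18.7*Rt.apply([0,0,1]);plan("d1",T,Rt,5,50)
pc=get_image("wrist");cv2.imwrite("pics/w9.png",cv2.convertScaleAbs(cv2.resize(pc["color"][60:350,100:460,::-1],None,fx=2.1,fy=2.0,interpolation=cv2.INTER_CUBIC),alpha=1.3))
E
```

```text
25.0333 G [571.33227201 245.37970888  76.55953121] [-0.0018695   0.00427808 -0.00148081] [-0.21732993  0.59994108 -4.15288401]
# d1 turn deg/row 0.1 mm/row 6.2
[[0.3, 0.1, -6.2, 0.0, -0.001, 0.0, 50.0], [0.6, 0.3, -12.4, 0.001, -0.002, 0.001, 50.0], [0.9, 0.4, -18.6, 0.001, -0.003, 0.001, 50.0], [1.2, 0.5, -24.8, 0.001, -0.003, 0.001, 50.0], [1.5, 0.6, -31.0, 0.002, -0.004, 0.001, 50.0]]
  max rad/s 0.1 err 0.0 q end [0.28 1.01 1.22 0.23 1.67 1.82] margin lo [3.28 1.88 1.13 1.54 1.56 4.36] hi [2.72 1.1  1.36 4.22 0.99 0.71]
```

I've used the picture budget, so from here I rely on forces and numeric checks.

Request:
move_arm(
  motion=[
    [0.3,0.1,-6.2,0,-0.001,0,50],
    [0.6,0.3,-12.4,0.001,-0.002,0.001,50],
  ],
)

```text
t: 25.25
ee_pos: [561.3, 246.9, 54.9]
orientation: [1.735, -1.799, -0.743]
ft_force: [-0.4, 0.8, -3.3]
width: 59.8
```

Request:
move_arm(
  motion=[
    [0.3,0.1,-6.2,0,-0.001,0,50],
    [0.6,0.2,-12.4,0.001,-0.002,0,50],
    [0.9,0.3,-18.6,0.001,-0.002,0,50],
    [0.9,0.3,-18.6,0.001,-0.002,0,50],
  ],
)

```text
t: 25.58
ee_pos: [561.0, 246.9, 34.8]
orientation: [1.734, -1.799, -0.744]
ft_force: [-1.5, 0.5, -3.6]
width: 59.7
```

```bash
python3 - <<'E'
from ik import *
o=rebase();p,r,q=load();Rt=R.from_rotvec(json.load(open("placeR.json")))
print(o["t"],"G",p-18.7*r.apply([0,0,1]),(r*Rt.inv()).as_rotvec(),o["ft_force"],o["moment"])
E
```

```text
25.5833 G [574.16650791 246.34353143  48.06016808] [ 0.00125244 -0.0030864  -0.00063511] [-1.49680948  0.50852127 -3.58593979] [ 0.00913269 -0.68131177 -0.01363036]
```

Request:
move_arm(
  motion=[
    [-0.5,0,-3,0,0.001,0,50],
    [-1,-0.2,-6,-0.001,0.002,0,50],
    [-1.2,-0.3,-9,-0.001,0.003,0,50],
    [-1.2,-0.3,-11,-0.001,0.003,0,50],
    [-1.2,-0.3,-11,-0.001,0.003,0,50],
  ],
)

```text
t: 26.0
ee_pos: [560.2, 246.7, 24.8]
orientation: [1.733, -1.797, -0.744]
ft_force: [-0.1, 0.2, -3.0]
width: 60.0
```

Request:
move_arm(
  motion=[
    [0,0,-0.7,0,0,0,50],
    [0,0,-1.5,0,0,0,50],
    [0,0,-1.5,0,0,0,50],
  ],
)

```text
t: 26.25
ee_pos: [560.5, 246.8, 23.7]
orientation: [1.733, -1.798, -0.744]
ft_force: [0.4, -0.0, -2.7]
width: 59.8
```

Request:
move_arm(
  motion=[
    [0,0,-0.5,0,0,0,50],
    [0,0,-0.5,0,0,0,50],
  ],
)

```text
t: 26.42
ee_pos: [560.5, 246.8, 23.2]
orientation: [1.733, -1.798, -0.744]
ft_force: [-0.6, -0.6, -3.6]
width: 60.1
```

Request:
move_arm(
  motion=[
    [0,0,-0.5,0,0,0,50],
    [0,0,-0.5,0,0,0,50],
  ],
)

```text
t: 26.58
ee_pos: [560.4, 246.8, 22.7]
orientation: [1.733, -1.798, -0.744]
ft_force: [0.6, 0.2, -3.2]
width: 59.9
```

```bash
python3 - <<'E'
from ik import *
o=rebase();p,r,q=load();Rt=R.from_rotvec(json.load(open("placeR.json")))
print(o["t"],"G",p-18.7*r.apply([0,0,1]),(r*Rt.inv()).as_rotvec(),o["ft_force"],o["moment"])
E
```

```text
26.5833 G [573.59757224 246.27252855  35.95214504] [ 0.00085958 -0.00157748 -0.00063733] [ 0.57322292  0.18038179 -3.16765099] [ 0.06160527 -0.69966722 -0.00722808]
```

Request:
move_arm(
  motion=[
    [-0.5,0,-0.7,0,0,0,50],
    [-0.7,-0.2,-1.4,0,0.001,0,50],
    [-0.7,-0.2,-1.4,0,0.001,0,50],
  ],
)

```text
t: 26.83
ee_pos: [559.5, 246.5, 21.1]
orientation: [1.732, -1.797, -0.745]
ft_force: [0.2, -0.7, -3.1]
width: 59.9
```

Request:
move_arm(
  motion=[
    [0,0,-0.5,0,0,0,50],
    [0,0,-0.5,0,0,0,50],
  ],
)

```text
t: 27.0
ee_pos: [559.7, 246.6, 21.1]
orientation: [1.732, -1.797, -0.745]
ft_force: [-1.7, -0.3, -1.6]
width: 60.0
```

Request:
move_arm(
  motion=[
    [0,0,-0.5,0,0,0,50],
    [0,0,-0.5,0,0,0,50],
  ],
)

```text
t: 27.17
ee_pos: [559.6, 246.5, 21.0]
orientation: [1.732, -1.796, -0.746]
ft_force: [-1.2, -1.0, 2.1]
width: 59.9
```

Request:
move_arm(
  motion=[
    [0,0,-0.4,0,0,0,50],
    [0,0,-0.4,0,0,0,50],
  ],
)

```text
t: 27.33
ee_pos: [559.6, 246.5, 21.0]
orientation: [1.732, -1.796, -0.746]
ft_force: [-1.8, -1.6, 5.9]
width: 60.1
```

Request:
move_arm(
  motion=[
    [0,0,0.8,0,0,0,50],
    [0,0,0.8,0,0,0,62],
    [0,0,0.8,0,0,0,68],
    [0,0,0.8,0,0,0,76],
    [0,0,0.8,0,0,0,84],
  ],
)

```text
t: 27.75
ee_pos: [559.8, 246.6, 20.6]
orientation: [1.732, -1.797, -0.745]
ft_force: [0.4, 0.5, -0.8]
width: 77.5
```

Request:
move_arm(
  motion=[
    [0,0,0,0,0,0,84],
    [0,0,0,0,0,0,84],
  ],
)

```text
t: 27.92
ee_pos: [559.7, 246.6, 20.6]
orientation: [1.732, -1.797, -0.745]
ft_force: [0.1, 0.1, -0.0]
width: 83.9
```

Request:
move_arm(
  motion=[
    [6,0,7,0,0,0,84],
    [16,-0.4,18,0,0,0,84],
    [30,-1,32,0,0,0,84],
    [46,-1.5,48,0,0,0,84],
    [62,-2,64,0,0,0,84],
  ],
)

```text
t: 28.33
ee_pos: [622.6, 244.5, 85.9]
orientation: [1.732, -1.797, -0.745]
ft_force: [0.5, -0.1, -0.7]
width: 84.3
```

Request:
move_arm(
  motion=[
    [18,0,30,0,0,0,84],
    [36,0,60,0,0,0,84],
    [54,0,95,0,0,0,84],
    [60,0,130,0,0,0,84],
    [60,0,150,0,0,0,84],
  ],
)

```text
t: 28.75
ee_pos: [684.1, 244.4, 239.4]
orientation: [1.736, -1.801, -0.742]
ft_force: [0.2, 0.2, -0.2]
width: 84.1
```

```bash
python3 - <<'E'
from ik import *
o=rebase();print(o["t"],o["ee_pos"],o["ft_force"],o["qpos"])
for v in("top","side","wrist"):
    p=get_image(v)
    for n,z in(("short_channel",44),("long_channel",9),("laid_channel",9),("cradle",0)):
        for m in mark_of(p,n)[:2]:
            r,c=m["location"];print(v,n,round(m["p"],2),round(c,1),round(r,1),at(p,c,r,z)[:2].round(1))
E
```

```text
28.75 [684.09204638 244.3789934  239.42715124] [ 0.20257576  0.21599465 -0.19251799] [0.24288267 0.98441797 0.76910125 0.23438688 2.1346707  1.89824451]
top cradle 0.93 138.2 175.2 [676.9 491.4]
side short_channel 0.94 257.4 263.8 [562.6 253. ]
side long_channel 0.73 258.8 253.8 [586.9 196.6]
side laid_channel 0.77 247.4 288.2 [566.  305.3]
side cradle 0.96 161.4 337.1 [686.4 490.4]
wrist short_channel 0.77 275.7 142.9 [567.7 245. ]
wrist long_channel 0.62 320.2 113.6 [576.9 193.3]
wrist laid_channel 0.95 236.9 116.6 [575.7 289.8]
wrist cradle 0.97 24.2 37.6 [684.4 486.1]
wrist cradle 0.89 274.0 113.1 [571.  246.7]
```

```bash
python3 - <<'E'
from ik import *
Rt=tool(np.radians(177.7),0,0);plan("look",[645,244,290],Rt,9,84)
E
```

```text
# look turn deg/row 5.0 mm/row 7.1
[[-4.3, -0.0, 5.6, -0.004, -0.087, -0.0, 84.0], [-8.7, -0.1, 11.2, -0.007, -0.173, -0.001, 84.0], [-13.0, -0.1, 16.9, -0.011, -0.26, -0.001, 84.0], [-17.4, -0.2, 22.5, -0.015, -0.346, -0.001, 84.0], [-21.7, -0.2, 28.1, -0.018, -0.433, -0.002, 84.0]]
[[-4.4, -0.1, 5.6, -0.004, -0.086, -0.0, 84.0], [-8.7, -0.1, 11.2, -0.007, -0.173, -0.001, 84.0], [-13.0, -0.1, 16.9, -0.011, -0.259, -0.001, 84.0], [-17.4, -0.2, 22.5, -0.015, -0.346, -0.001, 84.0]]
  max rad/s 1.16 err 0.0 q end [ 0.34  0.46  1.41 -0.    1.27  1.96] margin lo [3.25 1.36 0.76 1.31 1.16 4.42] hi [2.66 1.19 1.17 4.24 0.65 0.58]
```

Request:
move_arm(
  motion=[
    [-4.3,0,5.6,-0.004,-0.087,0,84],
    [-8.7,-0.1,11.2,-0.007,-0.173,-0.001,84],
    [-13,-0.1,16.9,-0.011,-0.26,-0.001,84],
    [-17.4,-0.2,22.5,-0.015,-0.346,-0.001,84],
    [-21.7,-0.2,28.1,-0.018,-0.433,-0.002,84],
  ],
)

```text
t: 29.92
ee_pos: [660.2, 244.3, 263.6]
orientation: [1.996, -2.075, -0.363]
ft_force: [0.0, -0.1, 0.9]
width: 84.4
```

Request:
move_arm(
  motion=[
    [-4.4,-0.1,5.6,-0.004,-0.086,0,84],
    [-8.7,-0.1,11.2,-0.007,-0.173,-0.001,84],
    [-13,-0.1,16.9,-0.011,-0.259,-0.001,84],
    [-17.4,-0.2,22.5,-0.015,-0.346,-0.001,84],
    [-17.4,-0.2,22.5,-0.015,-0.346,-0.001,84],
  ],
)

```text
t: 30.33
ee_pos: [640.4, 244.7, 287.9]
orientation: [2.177, -2.264, 0.0]
ft_force: [0.3, 0.1, 0.8]
width: 83.4
```

```bash
cat > slots.py <<'E'
from ik import *
def blobs(p):
    g=cv2.GaussianBlur(cv2.cvtColor(p["color"],cv2.COLOR_RGB2GRAY),(3,3),0)
    big=cv2.medianBlur(g,15);m=((g.astype(int)<big*0.8-1)).astype(np.uint8)
    n,l,s,c=cv2.connectedComponentsWithStats(m,connectivity=4)
    return [(c[i],s[i]) for i in range(1,n) if 12<s[i][4]<160]
if __name__=="__main__":
    p=get_image("wrist");u0=None
    c0=np.array([571.2,245.8]);yaw=np.radians(-2.27);c,s=np.cos(yaw),np.sin(yaw);T=np.array([[c,s],[-s,c]])
    for ce,st in blobs(p):
        for z in(9,44):
            q=T@(at(p,*ce,z)[:2]-c0)
            if abs(q[0])<50 and ((z==44 and abs(q[1])<15) or (z==9 and 30<abs(q[1])<70)): print(z,ce.round(1),st[2:],q.round(1))
    for n in("short_channel","long_channel","laid_channel"):
        for m in mark_of(p,n)[:2]:
            r,cc=m["location"];print(n,round(m["p"],2),round(cc,1),round(r,1),(T@(at(p,cc,r,44 if n[0]=="s" else 9)[:2]-c0)).round(1))
    print(get_obs()["ee_pos"])
    np.save("last.npy",p["color"])
    for X in((-72,-90,6),(0,0,44)): print(proj(p,np.r_[c0+T.T@np.array(X[:2]),X[2]]))
E
python3 slots.py
```

```text
9 [310.3 202.3] [ 5 14 56] [ 39.2 -50.6]
9 [237.5 206.4] [ 4 13 48] [33.4 49.7]
44 [273.9 210.5] [ 5 14 68] [36.4 -0.5]
9 [309.5 226.9] [ 5 13 53] [  3.8 -50.7]
9 [227.4 225.4] [ 5  4 14] [ 6.  64.6]
9 [238.4 234.6] [ 6  8 42] [-7.7 49.4]
44 [273.9 237.4] [ 5 14 66] [ 0.2 -0.5]
9 [308.7 251.3] [ 6 13 67] [-32.8 -50.6]
9 [238.9 255.2] [ 6 14 70] [-38.8  49.6]
44 [273.6 263.3] [ 5 13 54] [-36.1  -0.2]
short_channel 0.61 277.5 239.2 [-2.2 -5.2]
long_channel 0.62 308.8 226.3 [  4.7 -49.6]
laid_channel 0.58 238.4 231.2 [-2.6 49.3]
[643.21214537 244.16211605 285.15316851]
[334.25218084 275.30693797]
[273.52116959 237.60883786]
```

```bash
python3 -c "
from workcell import *
print(close_job(), get_obs()['t'])"
```

```text
the job is handed in; nothing more can be done
the job is handed in; nothing more can be done
```

The bundle is made up, and I handed the job in at about 30.5 s of the 72 s. The long channel went into the empty bay first. I then turned the short channel over by standing it on end and regrasping from the web side, and set it open side down across the two.

**Last checks** (slot positions measured in the final wrist picture, cradle axes):

| Channel | Along the length | Across |
|---|---|---|
| Long | +3.4 mm | -50.6 mm |
| Laid | -2.7 mm | +49.6 mm |
| Short | +0.2 mm (midpoint of the two is +0.35 mm) | -0.4 mm |

- **Squareness:** the short channel is within about 0.3° of the axis I assumed from the two long channels.
- **Home:** its flanges entered without touching. It met firm contact at about 44.6 mm before I released it, against a nominal 44 mm.
- **Long channel:** I estimate about 1.5 mm to the bar and 1 mm or less to the stop. It was lowered without touching either.
- **Forces:** reported wrist force stayed at or below about 10 N, and the gripper let go cleanly.

**Weak or disagreeing checks:**
- The network's mark for the short channel was 2 to 5 mm off the slot measurement. I trusted the slots.
- Measured poses ran up to about 4 mm from my own tally of the commands while the tool was tilted. I corrected for this from the measurements.
- I used up the 12 pictures before the final placing. The finished bundle was checked by numbers only, and I did no separate final check of the other things on the bench.

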